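Box spanner from its hooks onto the cover's dome nut

TASK

Get the big chrome box spanner ready to undo the cylinder head cover: lift it up and off its hooks under the shelf, then lower it gently over the brass dome nut on top of the grey cover, feeling for the flats, until it is fully home, and leave it standing there on its own. Do not knock the stand, the smaller spanner still hanging on it, the rivet tool, the pin punch or the hand cleaner.

Things in the scene. Friction and masses are not known exactly. Their poses are not given: they have to be found in the camera images.
- stand: Green steel tool stand, fixed to the bench, 460 wide (y), open at the back. Origin on the bench straight below the line where tommy bars hang; x points away from its front (tools come off along -x), z up. Two double hooks at y = +95 and -95, one spanner on each. Rail behind the hooks at x = 75 to 95, z = 190 to 220; uprights at y = +215 and -215. Sizes in mm.
- hook_left (a point): Middle of the double hook at y = +95: between its saddles, at the bars' hanging height, 199 above the bench; axes of the stand. A double hook is two dark 8 mm prongs, 48 to either side (y). Level saddles, top 5 below this point, from x = -11 to +12; at x = -28 the prongs end, turned up to 15 above this point. A bar must rise over 20 before it can come forward (-x).
- hook_right (a point): The same for the double hook at y = -95. Which hook holds the big spanner varies; its bar lies in the saddles, 199 above the bench.
- shelf_edge (a point): Middle of the lower front edge of the slatted shelf, 370 above the bench; axes of the stand. The shelf runs from here 159 to +x and 230 to either side (y), so its edge is right above the hanging spanners: no room for an upright gripper. Come from the front, the tool leaning 25 to 45 degrees from upright (fingers pointing down and to the stand's +x).
- spanner: Big bright chrome box spanner, a tube 150 long, hanging upright, 0.25 to 0.45 kg. Origin: centre of the lower (working) rim; z up the tube, y along the bar. Lower 40: hexagon socket, 26 across flats inside, 32 outside, 40 deep, corners on x. Middle round, 32. Top 34 (z = 116 to 150): hexagon 32 across flats, flats facing +y and -y: hold it there, above the bar.
- spanner_bar (a point): Middle of the big spanner's steel tommy bar, on the tube's axis, 108 above its lower rim. The bar is 10 thick, 150 long, fixed through the tube along y.
- small_spanner: Smaller dark steel box spanner hanging in the same way on the other double hook: 120 long, 22 across flats, bar 136 long at 88 above the lower rim. Origin: centre of the lower rim. Leave it hanging.
- engine_top: Engine top end, fixed: finned aluminium cylinder head on a plywood board 190 x 180 x 15, with the grey aluminium cylinder head cover (134 x 116, top 118 above the bench) on it. Origin: centre of the board's underside, z up.
- nut_seat (a point): Centre of the upper face of the copper washer (44 across) on the cover, 127 above the bench; axes of engine_top. The nut stands on it. Fully home, the spanner's rim stands on this face, its socket 1 mm clear all round the nut. If the hexagons do not match, or it is over 1 mm off centre, it stops with its rim 12 to 17 above the face; nearly matched it may bind lower: wriggle it.
- nut_top (a point): Top of the brass dome nut, 26 above the washer's face. Hexagon 24 across flats, 15.7 high, corners eased over the last 3; above it a dome of 11.5 radius. The flats stand at any angle to the cover, not measured: the socket goes on within about 9 degrees of a match (every 60 degrees). Off centre, the nut pushes the spanner sideways towards the middle. The nut is snug: it turns only above 0.6 N m.
- dispenser: Yellow plastic hand cleaner pump dispenser, 78 in diameter, 189 high, loose. Origin: centre of its underside.
- rivet_tool: Lever-action rivet tool with red grips, lying on the bench, about 285 long (x, nose to +x), 85 wide, 26 high, loose. Origin on the bench near its middle.
- pin_punch: Steel pin punch, 156 long (x), 12 thick, lying beside the rivet tool, loose. Origin on the bench below its middle.
Things that resemble listed ones, but are neither listed nor needed, are in the scene too. Leave any blue or orange look-alike of the spanner alone.

How it is judged:
On the way:
1. the big spanner is up and off its hooks: its tommy bar at least 60 mm in front of where it hung, clear of the stand (x of spanner_bar in the frame of stand below -0.06 m and height (world z) of spanner_bar above 0.15 m and contact force between spanner and stand below 0.5 N), for 0.1 s.
At the end, for the whole second after the job is handed in: The big spanner stands free and at rest over the nut: rim within 4 mm of the washer, centred within 4 mm, upright within 0.08 rad. The small spanner still hangs in place; it, the dispenser, the rivet tool and the punch are within 30 mm of where they were (z of spanner in the frame of nut_seat below 0.004 m and horizontal distance between spanner and nut_seat below 0.004 m and angle between spanner's own z axis and vertical below 0.08 rad and linear speed of spanner below 0.02 m/s and distance of each of small_spanner, dispenser, rivet_tool, pin_punch from where it was at the start of the episode below 0.03 m); the robot touches nothing.
It fails at once if the spanner is rammed onto the nut or cover (more than 60 N) (contact force between spanner and engine_top above 60 N).
It fails at once if the spanner is wrenched against its hooks (more than 50 N) (contact force between spanner and stand above 50 N).
It fails at once if the arm or gripper knocks the stand or its shelf (more than 30 N) (contact force between any of the arm, the fingers and stand above 30 N).
It fails at once if the small spanner is knocked more than 30 mm (distance of small_spanner from where it was at the start of the episode above 0.03 m).
It fails at once if the hand cleaner, the rivet tool or the pin punch is pushed more than 30 mm, or the hand cleaner tipped (distance of any of dispenser, rivet_tool, pin_punch from where it was at the start of the episode above 0.03 m or angle between dispenser's own z axis and vertical above 0.35 rad).
It also fails if it takes over 58 s, if anything falls off the work surface, if the arm or the gripper's body presses on something with over 40 N, if the wrist force passes 120 N, or if a joint passes its speed limit or range.

ROBOT

A 6-joint arm with a two-finger parallel gripper is mounted at the origin on the work surface. World frame = base frame: x ahead of the robot, y to its left, z up, the work surface at z = 0. Lengths are in m, angles in rad, forces in N, time in s.
With the tool pointing down it reaches from about 0.425 to 0.95 m from the base axis. Payload 3.5 kg.
Tool frame: the origin (TCP) lies midway between the tips of the shut fingers; the grasp point (between the pads) lies 19 mm behind it; z points along the fingers, y is the line along which they close (so a half turn about z gives the same grasp; the last joint's range is limited). The gripper opens to 85 mm and grips with 20 to 120 N. Pads are 22 mm wide; open, the fingers measure 114 mm over their backs; the gripper's body (76 mm by 85 mm) begins 54 mm behind the grasp point. The pads swing forward as they close: fully open they stand 13 mm farther back than shut.
Start: joints at [-1.48, 0.286, 1.577, -0, 1.279, -0.15], TCP at [0.161, -0.656, 0.231] pointing down, gripper open.
Joint ranges: [-2.77, 2.77], [-0.9, 2.22], [0.21, 2.48], [-1.53, 4.67], [0.24, 2.81], [-2.84, 2.84]. Speed limits (rad/s): [2.79, 2.79, 3.14, 3.14, 3.14, 3.14].

INTERFACE

Orientations are given as a unit quaternion [x, y, z, w].
In Python, from plant import ctrl gives the robot as it stands.
- The arm moves only by the tool move_arm, never from a script. Its argument "plan" is a list of rows, each an object of numbers: "x", "y", "z": the shift along the tool's x, y, z in m; "yaw": the turn about the tool's z in rad; "fingers": the closure, from 0 (fully open) to 1 (shut). In form: [{"x": .., "y": .., "z": .., "yaw": .., "fingers": ..}, ...]. A call has 1 to 5 rows; each row is the pose to reach, as a shift and turn from the pose commanded when the call began, along the tool's axes at that moment; what a row does not reach only later rows make up. A row lasts 1/10 s, in which the tool goes at most 50 mm and 8.59 degrees, less where a joint would pass 70% of its speed; a pose out of reach is approached as far as the arm can. A call with a gripper value outside its range is refused whole. The fingers move at their own pace and stop on an object; "force" is the grip in N (left out, the last holds). Time passes only in rows, so rows that repeat a pose let the fingers close. It gives the time, the measured TCP pose, the force, the opening and the grip force at its end, in the units of the state.
- ctrl.get_state(): the state, without advancing time (a new reading comes with each control period).
- ctrl.read_camera(name): name is "scene" or "top" or "wrist"; returns the picture (480x640x3 uint8, red, green, blue); there is no depth.
- ctrl.camera_model(name): a dict with "intrinsics" (3x3 intrinsics, pixels), "cam_to_world" (4x4, takes a point from camera to world coordinates); the wrist camera has in their place "tool_from_camera" (4x4, takes a point from camera to tool coordinates, whose origin is the TCP and whose axes are the flange's). Camera axes: x right, y up, looking along -z (the intrinsics and any distortion apply to the point x, -y, -z); pixel columns grow to the right and rows downward; lengths in m; the calibration is good to about 2 mm. A picture is of the moment at which its call begins: read the wrist's pose just before it. camera_model takes no time and is no camera call.
- ctrl.sign_off(): hands the job in; it is judged then, once.
The state is a dict: "time": time; "qpos": joint angles; "dq": joint speeds; "joint_efforts": joint torques, N m; "eef_pos": TCP position; "tcp_rot": TCP orientation; "contact_force": force on the tool from outside, world axes, zero at the start; "wrist_torque": the same for the moment, N m; "opening": opening from 0.0 (shut) to 1.0 (fully open); "finger_force": force on a finger pad.
Only numpy, scipy, OpenCV 4.12 (cv2) and the standard library are available. Lean on these libraries where they do the work, as an engineer would, in place of code of your own. Each camera call takes 0.05 s, during which the arm holds its last target. There are 200 camera calls.

## Working session

There is one attempt and no reset: what is moved stays moved. The work goes in short steps, Python scripts to look and compute and a tool call to move; the robot and the scene stay as the last step left them, time stands still between calls to the robot, and variables do not carry over. Pictures are saved under pics/ and viewed, at most 10 in all, crops included, and the job is handed in when it is done.

Besides the shell and the picture viewer there is one more tool, called after "Call:" as a command line: name --argument value ..., lists and objects as JSON in quotes. move_arm: Moves the arm, as the interface text tells. Its arguments: {"type":"object","properties":{"plan":{"type":"array"},"force":{"type":"number"}},"required":["plan"]}

```bash
ls; mkdir -p pics; python3 - <<'E'
from plant import ctrl
import cv2,numpy as np
for n in("scene","top","wrist"):
    im=ctrl.read_camera(n); cv2.imwrite(f"pics/{n}0.png",im[:,:,::-1])
    m=ctrl.camera_model(n); print(n,{k:np.round(v,4).tolist() if not isinstance(v,str) else v for k,v in m.items()})
s=ctrl.get_state(); print(s)
E
```

```text
pics
scene {'intrinsics': [[547.522, 0.0, 328.6604], [0.0, 547.522, 242.3249], [0.0, 0.0, 1.0]], 'cam_to_world': [[0.995, -0.0928, 0.0374, 0.6242], [0.0996, 0.8804, -0.4637, -0.6128], [0.0101, 0.4651, 0.8852, 1.7447], [0.0, 0.0, 0.0, 1.0]]}
top {'intrinsics': [[597.4845, 0.0, 326.148], [0.0, 597.4845, 242.3336], [0.0, 0.0, 1.0]], 'cam_to_world': [[0.0315, 0.9738, -0.2252, 0.2442], [-0.9995, 0.0319, -0.0018, 0.171], [0.0055, 0.2252, 0.9743, 1.6239], [0.0, 0.0, 0.0, 1.0]]}
wrist {'intrinsics': [[388.9341, 0.0, 318.794], [0.0, 388.9341, 239.4383], [0.0, 0.0, 1.0]], 'tool_from_camera': [[-0.0003, 0.9503, 0.3112, 0.0788], [1.0, 0.0001, 0.0007, -0.001], [0.0006, 0.3112, -0.9503, -0.1419], [0.0, 0.0, 0.0, 1.0]]}
{'time': 0.15, 'qpos': array([-1.47999551e+00,  2.87014974e-01,  1.57784504e+00, -2.07944186e-05,
        1.27862291e+00, -1.50016115e-01]), 'dq': array([-0.00017291, -0.00126992, -0.00459037, -0.0017398 , -0.00228336,
        0.00071377]), 'joint_efforts': array([ 3.38345535e-04, -4.06599963e+01, -2.93139803e+01, -1.27554572e-04,
        3.97285839e-03,  8.42239473e-06]), 'eef_pos': array([ 0.16095055, -0.65499586,  0.23022739]), 'tcp_rot': array([ 9.92758851e-01,  1.20120653e-01,  1.80297118e-05, -9.45013839e-04]), 'contact_force': array([ 0.08315408, -1.29161058, -0.33148958]), 'wrist_torque': array([0.00388822, 0.01820928, 0.00584975]), 'finger_force': 0.0, 'opening': 0.9998265456598311}
```

View pics/scene0.png

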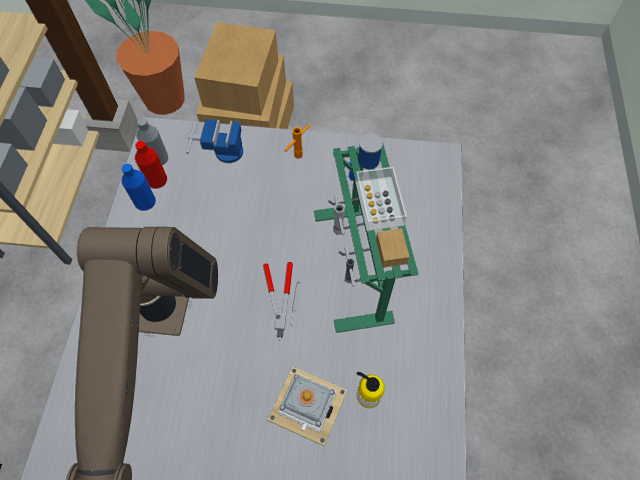

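View pics/top0.png

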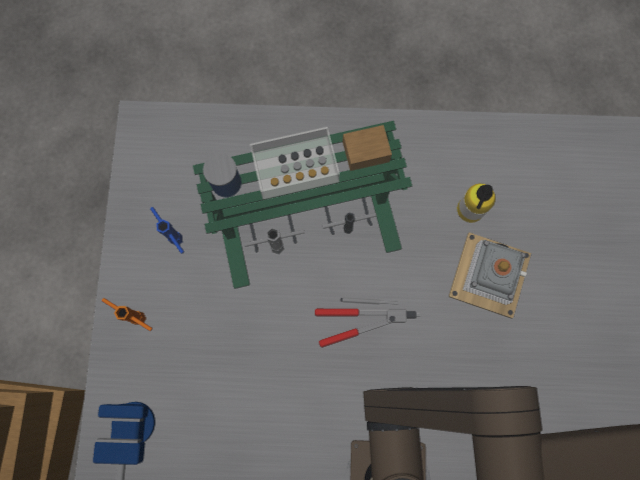

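The stand is up in the middle of the top view. The big chrome spanner hangs on the left double hook at about (277,240), and the small dark one at (349,222). The engine nut is at (503,267), the dispenser at (478,200) and the rivet tool at about (370,320). I'll zoom in.

```bash
python3 - <<'E'
import cv2,numpy as np
t=cv2.imread("pics/top0.png");s=cv2.imread("pics/scene0.png")
def c(im,x,y,w,h,k):
    o=cv2.resize(im[y:y+h,x:x+w],None,fx=k,fy=k,interpolation=cv2.INTER_CUBIC)
    for g in range((x//10+1)*10,x+w,10): cv2.line(o,((g-x)*k,0),((g-x)*k,6 if g%50 else 14),(0,255,255),1)
    for g in range((y//10+1)*10,y+h,10): cv2.line(o,(0,(g-y)*k),(6 if g%50 else 14,(g-y)*k),(0,255,255),1)
    return o
A=c(t,200,170,200,75,4)  # 800x300... 
A=c(t,230,190,160,70,5)
B=np.hstack([c(t,450,230,80,50,5),c(s,320,190,50,50,5),np.zeros((250,150,3),np.uint8)])
B2=np.hstack([c(t,450,230,80,50,5),c(s,310,190,80,50,5)])
cv2.imwrite("pics/m1.png",np.vstack([A,B2]))
E
```

```text
(no output)
```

View pics/m1.png

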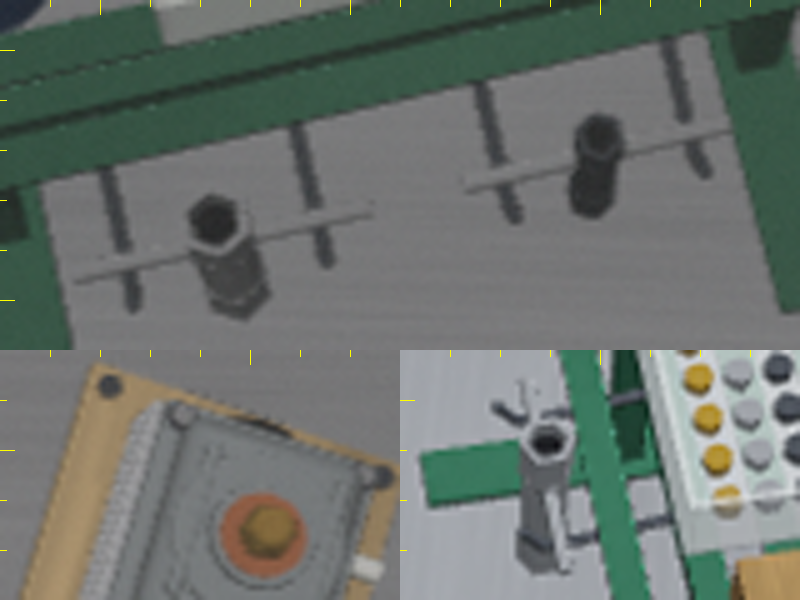

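The montage shows, in top-view pixels, the big bar's ends at (245,246.4) and (304.4,232), its tube top at (273.2,234.8) and the washer centre at (502.6,267). The small bar's ends are at (323.4,228) and (376.4,216). In the scene view the tube top is at (339.6,208).

```bash
cat > h.py <<'E'
import numpy as np,cv2
from plant import ctrl
from scipy.spatial.transform import Rotation as R
def ray(name,u,v,pose=None):
    m=ctrl.camera_model(name);K=np.array(m["intrinsics"])
    if name=="wrist":
        T=np.eye(4);p,q=pose;T[:3,:3]=R.from_quat(q).as_matrix();T[:3,3]=p;T=T@np.array(m["tool_from_camera"])
    else:T=np.array(m["cam_to_world"])
    d=np.linalg.inv(K)@[u,v,1];d=np.array([d[0],-d[1],-d[2]])
    return T[:3,3],T[:3,:3]@d/np.linalg.norm(d)
def onz(name,u,v,z,pose=None):
    o,d=ray(name,u,v,pose);return o+d*(z-o[2])/d[2]
E
python3 - <<'E'
from h import *
np.set_printoptions(precision=4,suppress=True)
print({k:v for k,v in ctrl.camera_model("top").items() if k not in("intrinsics","cam_to_world")})
a=onz("top",245,246.4,.199);b=onz("top",304.4,232,.199);c=onz("top",323.4,228,.199);d=onz("top",376.4,216,.199)
print(a,b,(a+b)/2,np.linalg.norm(a-b),c,d,np.linalg.norm(c-d),(c+d)/2)
yd=a-b;print("yaw",np.degrees(np.arctan2(yd[1],yd[0]))-90, np.degrees(np.arctan2(*(((a+b)/2-(c+d)/2)[[1,0]])))-90)
yd=c-d;print(np.degrees(np.arctan2(yd[1],yd[0]))-90)
print("tubetop",onz("top",273.2,234.8,.241),onz("scene",339.6,208,.241))
print("washer",onz("top",502.6,267,.127),"nuttop",onz("top",504,266,.153))
s=ctrl.get_state();print(R.from_quat(s["tcp_rot"]).as_matrix())
t=cv2.imread("pics/top0.png")
# colour centroid of washer+nut
h=cv2.cvtColor(t,cv2.COLOR_BGR2HSV)
for n,im in(("top",t),("scene",cv2.imread("pics/scene0.png"))):
    h=cv2.cvtColor(im,cv2.COLOR_BGR2HSV);m=cv2.inRange(h,(3,110,60),(25,255,255))
    k,l,st,ce=cv2.connectedComponentsWithStats(m)
    for i in range(1,k):
        if st[i,4]>40: print(n,st[i],ce[i],onz(n,*(st[i,:2]+st[i,2:4]/2-.5),.127))
E
```

```text
{}
[0.5569 0.3713 0.199 ] [0.5979 0.2278 0.199 ] [0.5774 0.2996 0.199 ] 0.14924575657364303 [0.6096 0.1815 0.199 ] [0.6445 0.0514 0.199 ] 0.13466781133168998 [0.627  0.1165 0.199 ]
yaw 15.93454816742981 15.16483289959207
15.036872259328888
tubetop [0.5782 0.3001 0.241 ] [0.5832 0.3023 0.241 ]
washer [ 0.5404 -0.2782  0.127 ] nuttop [ 0.538 -0.274  0.153]
[[ 0.9711  0.2385 -0.0002]
 [ 0.2385 -0.9711  0.0019]
 [ 0.0003 -0.0019 -1.    ]]
top [ 344  126   47   37 1160] [366.9259 143.7578] [0.8636 0.073  0.127 ]
top [271 178   7   7  41] [274.     181.2439] [0.7514 0.3162 0.127 ]
top [465 184  30  29 336] [478.7054 202.4286] [ 0.7226 -0.2241  0.127 ]
top [457 204  20  18  62] [463.8871 215.7581] [ 0.6819 -0.1892  0.127 ]
top [495 259  16  16 199] [502.1759 266.4774] [ 0.5417 -0.278   0.127 ]
top [102 298  50  33 443] [128.6117 314.4876] [0.3903 0.6663 0.127 ]
top [   0  380   76  100 2678] [ 27.2517 422.7954] [0.1084 0.8493 0.127 ]
scene [ 195   23   99  105 8086] [243.789   78.2655] [0.1471 0.9456 0.127 ]
scene [ 116   31   68   83 3953] [153.6501  70.3236] [-0.228   0.9203  0.127 ]
scene [285 124  25  35 307] [297.1824 141.0619] [0.3974 0.643  0.127 ]
scene [377 229  32  38 941] [392.0786 247.4548] [0.7689 0.2375 0.127 ]
scene [300 390  14  14 165] [306.5212 396.4606] [ 0.5422 -0.2759  0.127 ]
```

```bash
python3 - <<'E'
from h import *
np.set_printoptions(precision=4,suppress=True)
t=cv2.imread("pics/top0.png").astype(int)
g=(t[...,1]-t[...,2]>25)
a=np.radians(15.3);X=np.array([np.cos(a),np.sin(a)]);Y=np.array([-X[1],X[0]]);O=np.array([.6037,.2085])
for u in(265,275,285,310,330,345,360):
    v=np.where(g[150:235,u])[0].max()+150
    p=onz("top",u,v+.5,.37);print(u,v,p,(p[:2]-O)@X,(p[:2]-O)@Y)
print((np.array([.579,.3])-O)@X,(np.array([.579,.3])-O)@Y)
E
```

```text
265 218 [0.5828 0.3077 0.37  ] 0.006071811997486442 0.10123570514553945
275 216 [0.5881 0.2863 0.37  ] 0.005436537223868814 0.07914360902460152
285 214 [0.5933 0.2648 0.37  ] 0.004800148755191168 0.05701278342888978
310 208 [0.6087 0.2109 0.37  ] 0.005413365695104575 0.0009996453222838775
330 204 [0.6192 0.1675 0.37  ] 0.004135006024955263 -0.043592320303407525
345 200 [0.6294 0.135  0.37  ] 0.005390032901509504 -0.07768816998337445
360 196 [0.6396 0.1023 0.37  ] 0.006649374582494191 -0.11190124179300905
0.0003198158359239558 0.09477466812303324
```

Call:
move_arm --plan '[{"x":0,"y":0,"z":-0.05,"yaw":0,"fingers":0}]'

```text
time: 0.25
eef_pos: [0.1605, -0.6509, 0.2707]
tcp_rot: [0.993, 0.12, 0.0, -0.01]
contact_force: [-0.5, -0.8, -1.0]
opening: 0.998
finger_force: 0.0
```

The shelf edge is right above the bar, so the gripper can't come in upright. The rows only offer yaw, so I'll check what the arm's reach limit does to its lean, raising it here where there's clear space.

Call:
move_arm --plan '[{"x":0,"y":0,"z":-0.05,"yaw":0,"fingers":0},{"x":0,"y":0,"z":-0.1,"yaw":0,"fingers":0},{"x":0,"y":0,"z":-0.15,"yaw":0,"fingers":0},{"x":0,"y":0,"z":-0.2,"yaw":0,"fingers":0},{"x":0,"y":0,"z":-0.25,"yaw":0,"fingers":0}]'

```text
time: 0.75
eef_pos: [0.161, -0.655, 0.5331]
tcp_rot: [0.993, 0.12, 0.0, -0.0]
contact_force: [0.3, -1.5, 0.1]
opening: 1.001
finger_force: 0.0
```

Call:
move_arm --plan '[{"x":0,"y":0,"z":-0.05,"yaw":0,"fingers":0},{"x":0,"y":0,"z":-0.1,"yaw":0,"fingers":0},{"x":0,"y":0,"z":-0.15,"yaw":0,"fingers":0},{"x":0,"y":0,"z":-0.2,"yaw":0,"fingers":0},{"x":0,"y":0,"z":-0.25,"yaw":0,"fingers":0}]'

```text
time: 1.25
eef_pos: [0.1581, -0.6444, 0.7579]
tcp_rot: [0.993, 0.12, 0.001, 0.002]
contact_force: [10.7, -17.8, 81.0]
opening: 0.999
finger_force: 0.0
```

```bash
python3 - <<'E'
from h import *
s=ctrl.get_state();print(s["time"],s["qpos"].round(4),s["eef_pos"].round(4),R.from_quat(s["tcp_rot"]).as_matrix().round(3)[:,2])
E
```

```text
1.25 [-1.4833e+00  5.6800e-01  2.0960e-01  1.9000e-03  2.3595e+00 -1.5200e-01] [ 0.1581 -0.6444  0.7579] [ 0.002 -0.004 -1.   ]
```

Call:
move_arm --plan '[{"x":0,"y":0,"z":0.02,"yaw":0,"fingers":0},{"x":0,"y":0,"z":0.04,"yaw":0,"fingers":0},{"x":0,"y":0,"z":0.04,"yaw":0,"fingers":0},{"x":0,"y":0,"z":0.04,"yaw":0,"fingers":0}]'

```text
time: 1.65
eef_pos: [0.1583, -0.6449, 0.7179]
tcp_rot: [0.993, 0.12, 0.0, 0.003]
contact_force: [-0.2, 0.6, 0.6]
opening: 1.0
finger_force: 0.0
```

```bash
python3 - <<'E'
from h import *
s=ctrl.get_state();print(s["time"],s["qpos"].round(4),s["eef_pos"].round(4),R.from_quat(s["tcp_rot"]).as_matrix().round(4)[:,2],s["contact_force"])
E
```

```text
1.65 [-1.483e+00  4.226e-01  5.134e-01  1.400e-03  2.200e+00 -1.521e-01] [ 0.1583 -0.6449  0.7179] [ 0.0016 -0.0053 -1.    ] [-0.17664645  0.61999593  0.55862652]
```

Two useful results: the commanded pose clips to what the arm can reach, and the small lean it picked up at the limit stays. So I can build the lean by pushing outward at full stretch. I'll go to the stand's azimuth at height and do it there.

Call:
move_arm --plan '[{"x":0.041,"y":-0.025,"z":0,"yaw":0,"fingers":0},{"x":0.083,"y":-0.051,"z":0,"yaw":0,"fingers":0},{"x":0.124,"y":-0.076,"z":0,"yaw":0,"fingers":0},{"x":0.166,"y":-0.101,"z":0,"yaw":0,"fingers":0},{"x":0.207,"y":-0.127,"z":0,"yaw":0,"fingers":0}]'

```text
time: 2.15
eef_pos: [0.3299, -0.4701, 0.7208]
tcp_rot: [0.993, 0.12, 0.001, 0.006]
contact_force: [0.2, -0.2, -0.7]
opening: 1.005
finger_force: 0.0
```

Call:
move_arm --plan '[{"x":0.041,"y":-0.025,"z":0,"yaw":0,"fingers":0},{"x":0.083,"y":-0.051,"z":0,"yaw":0,"fingers":0},{"x":0.124,"y":-0.076,"z":0,"yaw":0,"fingers":0},{"x":0.166,"y":-0.101,"z":0,"yaw":0,"fingers":0},{"x":0.207,"y":-0.127,"z":0,"yaw":0,"fingers":0}]'

```text
time: 2.65
eef_pos: [0.5006, -0.2975, 0.7198]
tcp_rot: [0.993, 0.12, 0.002, 0.006]
contact_force: [-0.5, -1.3, -0.0]
opening: 0.999
finger_force: 0.0
```

Call:
move_arm --plan '[{"x":0.021,"y":-0.043,"z":0,"yaw":0,"fingers":0},{"x":0.042,"y":-0.085,"z":0,"yaw":0,"fingers":0},{"x":0.062,"y":-0.128,"z":0,"yaw":-0.026,"fingers":0},{"x":0.083,"y":-0.171,"z":0,"yaw":-0.026,"fingers":0},{"x":0.104,"y":-0.213,"z":0,"yaw":-0.026,"fingers":0}]'

```text
time: 3.15
eef_pos: [0.5496, -0.0656, 0.7185]
tcp_rot: [0.991, 0.133, 0.003, 0.005]
contact_force: [0.2, -0.6, -0.3]
opening: 1.004
finger_force: 0.0
```

Call:
move_arm --plan '[{"x":0.016,"y":-0.043,"z":0,"yaw":0,"fingers":0},{"x":0.032,"y":-0.085,"z":0.02,"yaw":0,"fingers":0},{"x":0.053,"y":-0.128,"z":0.04,"yaw":0,"fingers":0},{"x":0.083,"y":-0.171,"z":0.06,"yaw":0,"fingers":0},{"x":0.115,"y":-0.21,"z":0.06,"yaw":0,"fingers":0}]'

```text
time: 3.65
eef_pos: [0.6023, 0.1593, 0.6549]
tcp_rot: [0.991, 0.133, 0.001, 0.004]
contact_force: [1.1, -0.3, 0.1]
opening: 0.999
finger_force: 0.0
```

```bash
cat > st.py <<'E'
from h import *
s=ctrl.get_state();M=R.from_quat(s["tcp_rot"]).as_matrix();z=M[:,2]
print(s["time"],s["qpos"].round(4),s["eef_pos"].round(4),"z",z.round(4),"x",M[:,0].round(4),"lean",np.degrees(np.arccos(-z[2])).round(2),"leanaz",np.degrees(np.arctan2(z[1],z[0])).round(1),s["contact_force"].round(1),"tcpaz",np.degrees(np.arctan2(s["eef_pos"][1],s["eef_pos"][0])).round(2),"yhoriz",M[2,1].round(3),"yaz",np.degrees(np.arctan2(-M[1,1],-M[0,1])).round(2)-90,s["opening"].round(3),s["finger_force"])
E
python3 st.py
```

```text
Traceback (most recent call last):
  File "st.py", line 3, in <module>
    print(s["time"],s["qpos"].round(4),s["eef_pos"].round(4),"z",z.round(4),"x",M[:,0].round(4),"lean",np.degrees(np.arccos(-z[2])).round(2),"leanaz",np.degrees(np.arctan2(z[1],z[0])).round(1),s["contact_force"].round(1),"tcpaz",np.degrees(np.arctan2(s["eef_pos"][1],s["eef_pos"][0])).round(2),"yhoriz",M[2,1].round(3),"yaz",np.degrees(np.arctan2(-M[1,1],-M[0,1])).round(2)-90,s["opening"].round(3),s["finger_force"])
                                                                                                                                                                                                                                                                                                                                                                                         ^^^^^^^^^^^^^^^^^^
AttributeError: 'float' object has no attribute 'round'
```

Call:
move_arm --plan '[{"x":0.04,"y":-0.003,"z":0,"yaw":0,"fingers":0},{"x":0.07,"y":-0.003,"z":0,"yaw":0,"fingers":0},{"x":0.09,"y":-0.003,"z":0,"yaw":0,"fingers":0},{"x":0.11,"y":-0.003,"z":0,"yaw":0,"fingers":0},{"x":0.13,"y":-0.003,"z":0,"yaw":0,"fingers":0}]'

```text
time: 4.15
eef_pos: [0.7272, 0.1949, 0.6566]
tcp_rot: [0.991, 0.133, 0.003, 0.004]
contact_force: [0.4, 0.6, 0.3]
opening: 1.001
finger_force: 0.0
```

Call:
move_arm --plan '[{"x":0.02,"y":0,"z":0,"yaw":0,"fingers":0},{"x":0.04,"y":0,"z":0,"yaw":0,"fingers":0},{"x":0.08,"y":0,"z":0,"yaw":0,"fingers":0},{"x":0.13,"y":0,"z":0,"yaw":0,"fingers":0},{"x":0.18,"y":0,"z":0,"yaw":0,"fingers":0}]'

```text
time: 4.65
eef_pos: [0.7889, 0.2116, 0.5996]
tcp_rot: [0.991, 0.133, 0.013, 0.002]
contact_force: [-0.0, 0.0, 0.1]
opening: 1.002
finger_force: 0.0
```

```bash
sed -i 's/s\["opening"\].round(3)/s["opening"]/' st.py; python3 st.py
```

```text
4.65 [ 0.1397  0.7842  0.21   -0.0054  2.1207  1.4407] [0.7889 0.2116 0.5996] z [ 2.710e-02 -8.000e-04 -9.996e-01] x [0.9643 0.2637 0.026 ] lean 1.56 leanaz -1.7 [-0.   0.   0.1] tcpaz 15.02 yhoriz 0.008 yaz 15.280000000000001 1.0021418457973021 0.0
```

Pushing at full stretch does build a lean, in the plane of the arm (azimuth q1). The TCP needs an azimuth of about 22° so that q1 ≈ 15.3°. I'll go there and push with larger shifts.

Call:
move_arm --plan '[{"x":0,"y":-0.035,"z":0.02,"yaw":0,"fingers":0},{"x":-0.003,"y":-0.07,"z":0.04,"yaw":0,"fingers":0},{"x":-0.003,"y":-0.104,"z":0.06,"yaw":0,"fingers":0},{"x":0.02,"y":-0.104,"z":0.07,"yaw":0,"fingers":0},{"x":0.04,"y":-0.104,"z":0.07,"yaw":0,"fingers":0}]'

```text
time: 5.15
eef_pos: [0.8005, 0.3244, 0.5309]
tcp_rot: [0.991, 0.134, 0.013, 0.002]
contact_force: [1.3, -0.6, 0.1]
opening: 1.001
finger_force: 0.0
```

Call:
move_arm --plan '[{"x":0.04,"y":0,"z":-0.025,"yaw":0,"fingers":0},{"x":0.1,"y":0,"z":-0.06,"yaw":0,"fingers":0},{"x":0.2,"y":0,"z":-0.12,"yaw":0,"fingers":0},{"x":0.3,"y":0,"z":-0.18,"yaw":0,"fingers":0},{"x":0.4,"y":0,"z":-0.24,"yaw":0,"fingers":0}]'

```text
time: 5.65
eef_pos: [0.8111, 0.3092, 0.5375]
tcp_rot: [0.991, 0.133, 0.029, -0.001]
contact_force: [-0.6, -0.3, 0.1]
opening: 1.002
finger_force: 0.0
```

```bash
python3 st.py
```

```text
5.65 [ 0.2489  0.8598  0.2099 -0.0045  2.0134  1.5508] [0.8111 0.3092 0.5375] z [ 0.0576  0.0104 -0.9983] x [0.963  0.2633 0.0583] lean 3.35 leanaz 10.2 [-0.6 -0.3  0.1] tcpaz 20.87 yhoriz 0.005 yaz 15.280000000000001 1.0020980193670723 0.0
```

Call:
move_arm --plan '[{"x":0.4,"y":-0.06,"z":-0.24,"yaw":0,"fingers":0}]'

```text
time: 5.75
eef_pos: [0.8153, 0.3126, 0.5391]
tcp_rot: [0.99, 0.132, 0.041, -0.004]
contact_force: [0.2, 0.3, -0.4]
opening: 0.999
finger_force: 0.0
```

Call:
move_arm --plan '[{"x":0.4,"y":-0.06,"z":-0.24,"yaw":0,"fingers":0}]'

```text
time: 5.85
eef_pos: [0.8181, 0.317, 0.5429]
tcp_rot: [0.99, 0.133, 0.053, -0.007]
contact_force: [-0.4, 0.2, 0.5]
opening: 0.999
finger_force: 0.0
```

Call:
move_arm --plan '[{"x":0.4,"y":-0.06,"z":-0.24,"yaw":0,"fingers":0}]'

```text
time: 5.95
eef_pos: [0.8204, 0.3206, 0.548]
tcp_rot: [0.989, 0.133, 0.065, -0.01]
contact_force: [-0.3, 0.7, 0.1]
opening: 0.998
finger_force: 0.0
```

Call:
move_arm --plan '[{"x":0.4,"y":-0.06,"z":-0.24,"yaw":0,"fingers":0},{"x":0.4,"y":-0.06,"z":-0.24,"yaw":0,"fingers":0},{"x":0.4,"y":-0.06,"z":-0.24,"yaw":0,"fingers":0},{"x":0.4,"y":-0.06,"z":-0.24,"yaw":0,"fingers":0},{"x":0.4,"y":-0.06,"z":-0.24,"yaw":0,"fingers":0}]'

```text
time: 6.45
eef_pos: [0.8154, 0.3263, 0.5624]
tcp_rot: [0.988, 0.133, 0.078, -0.013]
contact_force: [0.1, -0.8, -0.1]
opening: 0.998
finger_force: 0.0
```

```bash
python3 st.py
```

```text
6.45 [0.2638 0.8333 0.2099 0.0067 1.9397 1.5698] [0.8154 0.3263 0.5624] z [ 0.1508  0.0472 -0.9874] x [0.9524 0.2607 0.158 ] lean 9.09 leanaz 17.4 [ 0.1 -0.8 -0.1] tcpaz 21.81 yhoriz -0.006 yaz 15.36 0.9984247695156117 0.0
```

Single-row pushes give about 1.4° each. I'll carry on.

Call:
move_arm --plan '[{"x":0.4,"y":-0.04,"z":-0.14,"yaw":0,"fingers":0}]'

```text
time: 6.55
eef_pos: [0.8229, 0.3289, 0.5621]
tcp_rot: [0.987, 0.133, 0.092, -0.017]
contact_force: [-0.6, 0.8, 0.5]
opening: 1.001
finger_force: 0.0
```

Call:
move_arm --plan '[{"x":0.4,"y":-0.04,"z":-0.14,"yaw":0,"fingers":0}]'

```text
time: 6.65
eef_pos: [0.8305, 0.3311, 0.5614]
tcp_rot: [0.985, 0.133, 0.105, -0.02]
contact_force: [-0.1, -0.3, 0.4]
opening: 0.995
finger_force: 0.0
```

Call:
move_arm --plan '[{"x":0.4,"y":-0.04,"z":-0.12,"yaw":0,"fingers":0}]'

```text
time: 6.75
eef_pos: [0.8379, 0.3334, 0.561]
tcp_rot: [0.984, 0.133, 0.117, -0.023]
contact_force: [-0.8, -0.5, 0.7]
opening: 1.0
finger_force: 0.0
```

Call:
move_arm --plan '[{"x":0.4,"y":-0.04,"z":-0.12,"yaw":0,"fingers":0}]'

```text
time: 6.85
eef_pos: [0.8446, 0.3357, 0.5615]
tcp_rot: [0.982, 0.132, 0.13, -0.026]
contact_force: [0.2, 0.0, -0.1]
opening: 0.997
finger_force: 0.0
```

Call:
move_arm --plan '[{"x":0.4,"y":-0.04,"z":-0.1,"yaw":0,"fingers":0}]'

```text
time: 6.95
eef_pos: [0.8516, 0.3381, 0.5621]
tcp_rot: [0.98, 0.132, 0.143, -0.029]
contact_force: [0.5, 0.4, 0.4]
opening: 1.001
finger_force: 0.0
```

Call:
move_arm --plan '[{"x":0.4,"y":-0.04,"z":-0.1,"yaw":0,"fingers":0}]'

```text
time: 7.05
eef_pos: [0.8583, 0.3403, 0.5633]
tcp_rot: [0.978, 0.132, 0.156, -0.033]
contact_force: [-0.4, 0.2, -0.5]
opening: 0.998
finger_force: 0.0
```

Call:
move_arm --plan '[{"x":0.4,"y":-0.04,"z":-0.08,"yaw":0,"fingers":0}]'

```text
time: 7.15
eef_pos: [0.8651, 0.3427, 0.5644]
tcp_rot: [0.976, 0.132, 0.169, -0.036]
contact_force: [-0.1, -0.3, 0.0]
opening: 1.003
finger_force: 0.0
```

Call:
move_arm --plan '[{"x":0.4,"y":-0.04,"z":-0.08,"yaw":0,"fingers":0}]'

```text
time: 7.25
eef_pos: [0.8716, 0.3449, 0.566]
tcp_rot: [0.974, 0.132, 0.182, -0.039]
contact_force: [0.5, -0.2, 0.8]
opening: 0.999
finger_force: 0.0
```

```bash
python3 st.py
```

```text
7.25 [0.2606 0.846  0.21   0.0314 1.7117 1.5729] [0.8716 0.3449 0.566 ] z [ 0.3447  0.1241 -0.9305] x [0.8989 0.2421 0.3653] lean 21.49 leanaz 19.8 [ 0.5 -0.2  0.8] tcpaz 21.59 yhoriz -0.028 yaz 15.709999999999994 0.9988306220827843 0.0
```

Call:
move_arm --plan '[{"x":0.4,"y":0.1,"z":-0.05,"yaw":0,"fingers":0}]'

```text
time: 7.35
eef_pos: [0.8833, 0.3344, 0.5671]
tcp_rot: [0.971, 0.133, 0.195, -0.043]
contact_force: [0.7, 1.3, 0.0]
opening: 1.004
finger_force: 0.0
```

Call:
move_arm --plan '[{"x":0.4,"y":0.1,"z":-0.05,"yaw":0,"fingers":0}]'

```text
time: 7.45
eef_pos: [0.8965, 0.3191, 0.5678]
tcp_rot: [0.968, 0.131, 0.207, -0.044]
contact_force: [-0.4, -0.4, 0.4]
opening: 1.001
finger_force: 0.0
```

Call:
move_arm --plan '[{"x":0.4,"y":0.1,"z":-0.03,"yaw":0,"fingers":0}]'

```text
time: 7.55
eef_pos: [0.9088, 0.306, 0.5683]
tcp_rot: [0.966, 0.13, 0.22, -0.047]
contact_force: [-0.7, 0.2, 0.9]
opening: 0.999
finger_force: 0.0
```

Call:
move_arm --plan '[{"x":0.4,"y":0.1,"z":-0.03,"yaw":0,"fingers":0}]'

```text
time: 7.65
eef_pos: [0.92, 0.2943, 0.5695]
tcp_rot: [0.963, 0.129, 0.233, -0.049]
contact_force: [-0.9, -0.6, 0.0]
opening: 1.002
finger_force: 0.0
```

Call:
move_arm --plan '[{"x":0.4,"y":0.1,"z":0,"yaw":0,"fingers":0}]'

```text
time: 7.75
eef_pos: [0.9316, 0.284, 0.5695]
tcp_rot: [0.959, 0.129, 0.246, -0.051]
contact_force: [0.3, -0.1, 0.3]
opening: 1.002
finger_force: 0.0
```

Call:
move_arm --plan '[{"x":0.4,"y":0.1,"z":0,"yaw":0,"fingers":0}]'

```text
time: 7.85
eef_pos: [0.9424, 0.2741, 0.5697]
tcp_rot: [0.956, 0.128, 0.258, -0.053]
contact_force: [-0.1, 1.2, 0.5]
opening: 1.004
finger_force: 0.0
```

Call:
move_arm --plan '[{"x":0.4,"y":0.1,"z":0,"yaw":0,"fingers":0}]'

```text
time: 7.95
eef_pos: [0.9522, 0.2643, 0.5713]
tcp_rot: [0.953, 0.128, 0.271, -0.055]
contact_force: [0.3, 0.6, 0.2]
opening: 1.0
finger_force: 0.0
```

```bash
python3 st.py
```

```text
7.95 [0.1429 0.8642 0.21   0.1011 1.5159 1.4697] [0.9522 0.2643 0.5713] z [ 0.5019  0.174  -0.8473] x [0.8206 0.2139 0.53  ] lean 32.09 leanaz 19.1 [0.3 0.6 0.2] tcpaz 15.51 yhoriz -0.035 yaz 15.879999999999995 1.0003472786762577 0.0
```

The lean is 32° at azimuth 19°. Next comes the transit to the front of the stand, turning the tool half round on the way. That keeps the camera away from the shelf and levels the closing line. I'll compute the shifts.

```bash
cat > plan.py <<'E'
from h import *
def rows(wps,fing,n,p=None,M=None):
    """wps: list of (world xyz, total yaw, row index) ; print calls of 5 rows"""
    s=ctrl.get_state()
    p0=s["eef_pos"] if p is None else np.array(p);M0=R.from_quat(s["tcp_rot"]).as_matrix() if M is None else M
    ks=[0]+[w[2] for w in wps];P=np.array([p0]+[np.array(w[0]) for w in wps]);Y=[0]+[w[1] for w in wps]
    pt=lambda k:np.array([np.interp(k,ks,P[:,i]) for i in range(3)]);yw=lambda k:np.interp(k,ks,Y)
    for c in range(0,n,5):
        A=M0@R.from_rotvec([0,0,yw(c)]).as_matrix()
        print("[",", ".join('{"x": %.3f, "y": %.3f, "z": %.3f, "yaw": %.3f, "fingers": %g}'%(*(A.T@(pt(k)-pt(c))),yw(k)-yw(c),fing) for k in range(c+1,min(c+5,n)+1)),"]")
E
python3 -c "
from plan import *
rows([((.502,.2795,.56),-2.5,17),((.502,.2795,.32),-3.208,23),((.502,.2795,.32),-3.208,25)],.39,25)"
```

```text
[ {"x": -0.022, "y": -0.008, "z": -0.013, "yaw": -0.147, "fingers": 0.39}, {"x": -0.044, "y": -0.016, "z": -0.025, "yaw": -0.294, "fingers": 0.39}, {"x": -0.066, "y": -0.024, "z": -0.038, "yaw": -0.441, "fingers": 0.39}, {"x": -0.088, "y": -0.032, "z": -0.050, "yaw": -0.588, "fingers": 0.39}, {"x": -0.109, "y": -0.040, "z": -0.063, "yaw": -0.735, "fingers": 0.39} ]
[ {"x": -0.011, "y": -0.021, "z": -0.013, "yaw": -0.147, "fingers": 0.39}, {"x": -0.022, "y": -0.041, "z": -0.025, "yaw": -0.294, "fingers": 0.39}, {"x": -0.032, "y": -0.062, "z": -0.038, "yaw": -0.441, "fingers": 0.39}, {"x": -0.043, "y": -0.083, "z": -0.050, "yaw": -0.588, "fingers": 0.39}, {"x": -0.054, "y": -0.103, "z": -0.063, "yaw": -0.735, "fingers": 0.39} ]
[ {"x": 0.006, "y": -0.023, "z": -0.013, "yaw": -0.147, "fingers": 0.39}, {"x": 0.012, "y": -0.045, "z": -0.025, "yaw": -0.294, "fingers": 0.39}, {"x": 0.018, "y": -0.068, "z": -0.038, "yaw": -0.441, "fingers": 0.39}, {"x": 0.023, "y": -0.090, "z": -0.050, "yaw": -0.588, "fingers": 0.39}, {"x": 0.029, "y": -0.113, "z": -0.063, "yaw": -0.735, "fingers": 0.39} ]
[ {"x": 0.019, "y": -0.013, "z": -0.013, "yaw": -0.147, "fingers": 0.39}, {"x": 0.039, "y": -0.026, "z": -0.025, "yaw": -0.294, "fingers": 0.39}, {"x": 0.050, "y": -0.044, "z": 0.009, "yaw": -0.412, "fingers": 0.39}, {"x": 0.062, "y": -0.061, "z": 0.043, "yaw": -0.530, "fingers": 0.39}, {"x": 0.073, "y": -0.079, "z": 0.077, "yaw": -0.648, "fingers": 0.39} ]
[ {"x": 0.020, "y": -0.007, "z": 0.034, "yaw": -0.118, "fingers": 0.39}, {"x": 0.040, "y": -0.015, "z": 0.068, "yaw": -0.236, "fingers": 0.39}, {"x": 0.060, "y": -0.022, "z": 0.102, "yaw": -0.354, "fingers": 0.39}, {"x": 0.060, "y": -0.022, "z": 0.102, "yaw": -0.354, "fingers": 0.39}, {"x": 0.060, "y": -0.022, "z": 0.102, "yaw": -0.354, "fingers": 0.39} ]
```

Call:
move_arm --plan '[{"x":-0.022,"y":-0.008,"z":-0.013,"yaw":-0.147,"fingers":0.39},{"x":-0.044,"y":-0.016,"z":-0.025,"yaw":-0.294,"fingers":0.39},{"x":-0.066,"y":-0.024,"z":-0.038,"yaw":-0.441,"fingers":0.39},{"x":-0.088,"y":-0.032,"z":-0.05,"yaw":-0.588,"fingers":0.39},{"x":-0.109,"y":-0.04,"z":-0.063,"yaw":-0.735,"fingers":0.39}]'

```text
time: 8.45
eef_pos: [0.8182, 0.2695, 0.5706]
tcp_rot: [0.841, 0.464, 0.273, 0.047]
contact_force: [-0.4, -0.4, 0.7]
opening: 0.609
finger_force: 0.0
```

Call:
move_arm --plan '[{"x":-0.011,"y":-0.021,"z":-0.013,"yaw":-0.147,"fingers":0.39},{"x":-0.022,"y":-0.041,"z":-0.025,"yaw":-0.294,"fingers":0.39},{"x":-0.032,"y":-0.062,"z":-0.038,"yaw":-0.441,"fingers":0.39},{"x":-0.043,"y":-0.083,"z":-0.05,"yaw":-0.588,"fingers":0.39},{"x":-0.054,"y":-0.103,"z":-0.063,"yaw":-0.735,"fingers":0.39}]'

```text
time: 8.95
eef_pos: [0.6862, 0.2739, 0.5678]
tcp_rot: [0.618, 0.736, 0.238, 0.142]
contact_force: [-1.5, -0.6, -0.4]
opening: 0.609
finger_force: 0.0
```

Call:
move_arm --plan '[{"x":0.006,"y":-0.023,"z":-0.013,"yaw":-0.147,"fingers":0.39},{"x":0.012,"y":-0.045,"z":-0.025,"yaw":-0.294,"fingers":0.39},{"x":0.018,"y":-0.068,"z":-0.038,"yaw":-0.441,"fingers":0.39},{"x":0.023,"y":-0.09,"z":-0.05,"yaw":-0.588,"fingers":0.39},{"x":0.029,"y":-0.113,"z":-0.063,"yaw":-0.735,"fingers":0.39}]'

```text
time: 9.45
eef_pos: [0.5538, 0.278, 0.565]
tcp_rot: [0.313, 0.908, 0.171, 0.218]
contact_force: [-0.3, 0.2, -0.7]
opening: 0.612
finger_force: 0.0
```

```bash
python3 st.py;python3 -c "
from plan import *
rows([((.502,.2795,.56),-.4,3),((.502,.2795,.32),-1.003,9),((.502,.2795,.32),-1.003,10)],.39,10)"
```

```text
9.45 [ 0.2926 -0.1955  1.5528  0.0239  1.2232 -0.6166] [0.5538 0.278  0.565 ] z [ 0.503   0.175  -0.8464] x [-0.7093  0.6431 -0.2886] lean 32.18 leanaz 19.2 [-0.3  0.2 -0.7] tcpaz 26.66 yhoriz 0.448 yaz -213.51999999999998 0.6117009211730393 0.0
[ {"x": 0.013, "y": -0.009, "z": -0.007, "yaw": -0.133, "fingers": 0.39}, {"x": 0.026, "y": -0.018, "z": -0.014, "yaw": -0.267, "fingers": 0.39}, {"x": 0.039, "y": -0.027, "z": -0.022, "yaw": -0.400, "fingers": 0.39}, {"x": 0.051, "y": -0.045, "z": 0.012, "yaw": -0.500, "fingers": 0.39}, {"x": 0.062, "y": -0.063, "z": 0.046, "yaw": -0.601, "fingers": 0.39} ]
[ {"x": 0.020, "y": -0.008, "z": 0.034, "yaw": -0.101, "fingers": 0.39}, {"x": 0.039, "y": -0.016, "z": 0.068, "yaw": -0.201, "fingers": 0.39}, {"x": 0.059, "y": -0.025, "z": 0.102, "yaw": -0.301, "fingers": 0.39}, {"x": 0.079, "y": -0.033, "z": 0.135, "yaw": -0.402, "fingers": 0.39}, {"x": 0.079, "y": -0.033, "z": 0.135, "yaw": -0.402, "fingers": 0.39} ]
```

Call:
move_arm --plan '[{"x":0.013,"y":-0.009,"z":-0.007,"yaw":-0.133,"fingers":0.39},{"x":0.026,"y":-0.018,"z":-0.014,"yaw":-0.267,"fingers":0.39},{"x":0.039,"y":-0.027,"z":-0.022,"yaw":-0.4,"fingers":0.39},{"x":0.051,"y":-0.045,"z":0.012,"yaw":-0.5,"fingers":0.39},{"x":0.062,"y":-0.063,"z":0.046,"yaw":-0.6,"fingers":0.39}]'

```text
time: 9.95
eef_pos: [0.5023, 0.2799, 0.4823]
tcp_rot: [0.031, 0.96, 0.101, 0.261]
contact_force: [-0.0, -0.9, -0.1]
opening: 0.609
finger_force: 0.0
```

Call:
move_arm --plan '[{"x":0.02,"y":-0.008,"z":0.034,"yaw":-0.1,"fingers":0.39},{"x":0.039,"y":-0.016,"z":0.068,"yaw":-0.2,"fingers":0.39},{"x":0.059,"y":-0.025,"z":0.102,"yaw":-0.3,"fingers":0.39},{"x":0.079,"y":-0.033,"z":0.135,"yaw":-0.4,"fingers":0.39},{"x":0.079,"y":-0.033,"z":0.135,"yaw":-0.4,"fingers":0.39}]'

```text
time: 10.45
eef_pos: [0.4982, 0.2788, 0.3112]
tcp_rot: [-0.158, 0.95, 0.046, 0.266]
contact_force: [-0.6, 0.2, -1.1]
opening: 0.612
finger_force: 0.0
```

```bash
python3 st.py;python3 -c "
from h import *
cv2.imwrite('pics/w1.png',ctrl.read_camera('wrist')[:,:,::-1])"
```

```text
10.45 [ 0.3318 -0.2807  2.0654  0.0023  0.8108 -1.5706] [0.4982 0.2788 0.3112] z [ 0.4905  0.1708 -0.8546] x [-0.8085 -0.2767 -0.5194] lean 31.29 leanaz 19.2 [-0.6  0.2 -1.1] tcpaz 29.23 yhoriz 0.002 yaz -161.03 0.6120272166128681 0.0
```

View pics/w1.png

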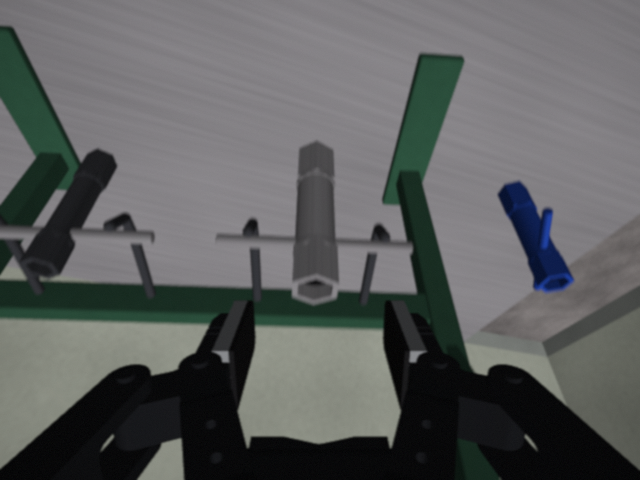

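The wrist view shows the big spanner centred between the fingers. Its top hexagon is at about (316,290), the bar's ends at (217,237) and (411,247), and the fingers are open at the bottom.

```bash
python3 - <<'E'
from h import *
np.set_printoptions(precision=4,suppress=True)
s=ctrl.get_state();po=(s["eef_pos"],s["tcp_rot"]);print(*po)
a=onz("wrist",217,237.5,.199,po);b=onz("wrist",411,247,.199,po);print(a,b,(a+b)/2,np.linalg.norm(a-b))
print(onz("wrist",316,290,.241,po))
M=R.from_quat(po[1]).as_matrix()
G=np.array([.579,.300,.233]);T=G+.019*M[:,2]
for q in (T-[.02,.006,0],T):print(q,(M.T@(q-po[0])))
E
python3 -c "
from plan import *
s=ctrl.get_state();M=R.from_quat(s['tcp_rot']).as_matrix()
T=np.array([.579,.300,.233])+.019*M[:,2]
pre=s['eef_pos']*1.;pre[:2]=T[:2]-np.array([.92,.39])*.075;pre[2]=T[2]+.012
rows([(pre,0,5),(T+[0,0,.004],0,8),(T,0,9),(T,0,10)],.39,10)"
```

```text
[0.5001 0.2795 0.3163] [-0.1573  0.949   0.0464  0.2694]
[0.6062 0.2339 0.199 ] [0.5686 0.3825 0.199 ] [0.5874 0.3082 0.199 ] 0.15327067790401333
[0.5907 0.3097 0.241 ]
[0.5684 0.2973 0.2168] [-0.0076 -0.0056  0.1216]
[0.5884 0.3033 0.2168] [-0.0253 -0.0064  0.1326]
[ {"x": 0.006, "y": -0.002, "z": 0.017, "yaw": 0.000, "fingers": 0.39}, {"x": 0.013, "y": -0.005, "z": 0.033, "yaw": 0.000, "fingers": 0.39}, {"x": 0.019, "y": -0.007, "z": 0.050, "yaw": 0.000, "fingers": 0.39}, {"x": 0.026, "y": -0.009, "z": 0.066, "yaw": 0.000, "fingers": 0.39}, {"x": 0.032, "y": -0.012, "z": 0.083, "yaw": 0.000, "fingers": 0.39} ]
[ {"x": -0.020, "y": 0.002, "z": 0.015, "yaw": 0.000, "fingers": 0.39}, {"x": -0.040, "y": 0.004, "z": 0.031, "yaw": 0.000, "fingers": 0.39}, {"x": -0.059, "y": 0.005, "z": 0.046, "yaw": 0.000, "fingers": 0.39}, {"x": -0.057, "y": 0.005, "z": 0.050, "yaw": 0.000, "fingers": 0.39}, {"x": -0.057, "y": 0.005, "z": 0.050, "yaw": 0.000, "fingers": 0.39} ]
```

```bash
python3 - <<'E'
from h import *
np.set_printoptions(precision=4,suppress=True)
M=np.c_[[-0.8085,-0.2767,-0.5194],[0,0,0],[0.4905,0.1708,-0.8546]];M[:,1]=np.cross(M[:,2],M[:,0])
po=(np.array([.4982,.2788,.3112]),R.from_matrix(M).as_quat())
a=onz("wrist",217,237.5,.199,po);b=onz("wrist",411,247,.199,po);print(a,b,(a+b)/2,np.linalg.norm(a-b))
print(onz("wrist",316,290,.241,po))
im=ctrl.read_camera("wrist");s=ctrl.get_state();po=(s["eef_pos"],s["tcp_rot"]);print(*po,s["dq"])
cv2.imwrite("pics/w2.png",im[:,:,::-1])
a=cv2.imread("pics/w1.png").astype(float);b=im[:,:,::-1].astype(float)
g=lambda i:cv2.cvtColor(i[130:310,200:430].astype(np.uint8),cv2.COLOR_BGR2GRAY).astype(np.float32)
sh,r=cv2.phaseCorrelate(g(a),g(b));print(sh,r)
p=np.array([[217,237.5],[411,247],[316,290]])+sh
A,B=[onz("wrist",*q,.199,po) for q in p[:2]];print(A,B,(A+B)/2,np.linalg.norm(A-B),onz("wrist",*p[2],.241,po))
E
```

```text
[0.5967 0.233  0.199 ] [0.5596 0.3771 0.199 ] [0.5781 0.3051 0.199 ] 0.14873992934130398
[0.5798 0.3061 0.241 ]
[0.5015 0.28   0.3202] [-0.1571  0.9481  0.0469  0.2724] [-0.0013 -0.0239 -0.067  -0.0012 -0.0061 -0.0026]
(-0.03129155096260661, -7.434061115611442) 0.8010588882587574
[0.6049 0.2335 0.199 ] [0.5671 0.382  0.199 ] [0.586  0.3077 0.199 ] 0.15323287314469974 [0.5898 0.3094 0.241 ]
```

```bash
python3 - <<'E'
from h import *
np.set_printoptions(precision=4,suppress=True)
a=cv2.imread("pics/w1.png").astype(float)
g=lambda i:cv2.cvtColor(i[130:310,200:430].astype(np.uint8),cv2.COLOR_BGR2GRAY).astype(np.float32)
for k in range(4):
    s=ctrl.get_state();po=(s["eef_pos"],s["tcp_rot"]);im=ctrl.read_camera("wrist")
    b=im[:,:,::-1].astype(float);sh,r=cv2.phaseCorrelate(g(a),g(b))
    p=np.array([[217,237.5],[411,247],[316,290]])+sh
    A,B=[onz("wrist",*q,.199,po) for q in p[:2]];print(po[0],sh,(A+B)/2,np.linalg.norm(A-B),onz("wrist",*p[2],.241,po))
cv2.imwrite("pics/w3.png",im[:,:,::-1])
# dark/bright row profile: tube edges columns & bar rows
gr=cv2.cvtColor(im,cv2.COLOR_RGB2GRAY)
print(gr[200:310:4,316]);print(gr[190:270,230:236].mean(1).round()[30:60],gr[220:265,395:400].mean(1).round())
E
```

```text
[0.5015 0.28   0.3202] (-0.13333326625517827, -14.378321894125705) [0.5782 0.305  0.199 ] 0.15004091851519616 [0.5814 0.3065 0.241 ]
[0.5023 0.2803 0.3224] (-0.23624212781697906, -18.415442751009934) [0.5775 0.3047 0.199 ] 0.1500681549783636 [0.5811 0.3064 0.241 ]
[0.5025 0.2803 0.3232] (-0.28952888470271887, -20.47587599717953) [0.5767 0.3044 0.199 ] 0.14985705772579241 [0.5803 0.3061 0.241 ]
[0.5024 0.2803 0.3232] (-0.31333189331006395, -20.40687608499914) [0.5766 0.3044 0.199 ] 0.14986214507324744 [0.5802 0.3061 0.241 ]
[ 84  83  82  79  74  74  74  73  75  74  75  74  74 123  74  14  66  74
  73  80 121  38  39  39  48  66  65 135]
[120. 128. 133. 134. 134. 135. 137. 139. 139. 139. 140. 141. 139. 137.
 138. 138. 138. 137. 135. 134. 135. 136. 137. 136. 136. 137. 136. 137.
 137. 136.] [102.  78.  75.  84.  92. 100. 111. 122. 131. 135. 136. 136. 136. 135.
 134. 134. 134. 135. 135. 135. 136. 136. 134. 134. 135. 136. 137. 136.
 135. 135. 135. 134. 136. 137. 138. 138. 135. 134. 134. 136. 136. 137.
 136. 136. 137.]
```

View pics/w3.png

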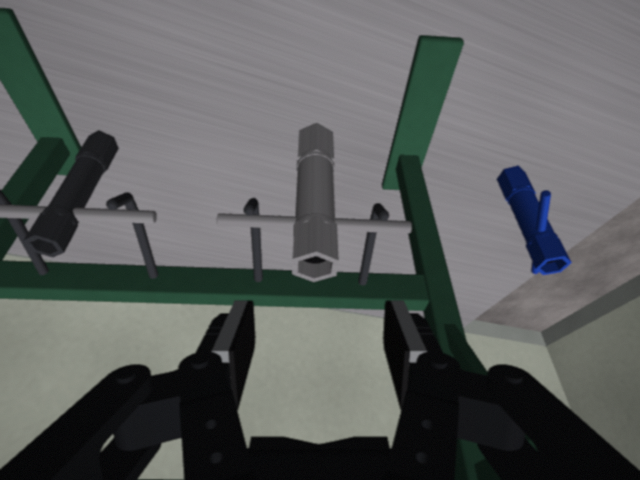

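The wrist view is now settled, with the tube top at about (316,267), the bar's ends at (217,218) and (411,227), and the fingers centred at about column 319. I'll use axis = (0.578, 0.304).

```bash
python3 st.py; python3 -c "
from plan import *
s=ctrl.get_state();M=R.from_quat(s['tcp_rot']).as_matrix()
T=np.array([.578,.304,.233])+.019*M[:,2];print(T)
pre=s['eef_pos']*1.;pre[:2]=T[:2]-np.array([.92,.39])*.075;pre[2]=T[2]+.012
rows([(pre,0,5),(T+[0,0,.004],0,8),(T,0,9),(T,0,10)],.39,10)"
```

```text
10.75 [ 3.3210e-01 -2.8510e-01  2.0524e+00  2.0000e-03  8.1030e-01 -1.5695e+00] [0.5022 0.2803 0.3228] z [ 0.5049  0.1757 -0.8451] x [-0.7998 -0.273  -0.5346] lean 32.32 leanaz 19.2 [ 0.5 -0.6 -0.3] tcpaz 29.17 yhoriz 0.003 yaz -161.06 0.6107357266395321 0.0
[0.58759307 0.30733739 0.21694276]
[ {"x": 0.008, "y": -0.002, "z": 0.017, "yaw": 0.000, "fingers": 0.39}, {"x": 0.015, "y": -0.003, "z": 0.035, "yaw": 0.000, "fingers": 0.39}, {"x": 0.023, "y": -0.005, "z": 0.052, "yaw": 0.000, "fingers": 0.39}, {"x": 0.030, "y": -0.006, "z": 0.070, "yaw": 0.000, "fingers": 0.39}, {"x": 0.038, "y": -0.008, "z": 0.087, "yaw": 0.000, "fingers": 0.39} ]
[ {"x": -0.020, "y": 0.002, "z": 0.016, "yaw": 0.000, "fingers": 0.39}, {"x": -0.039, "y": 0.003, "z": 0.031, "yaw": 0.000, "fingers": 0.39}, {"x": -0.059, "y": 0.005, "z": 0.047, "yaw": 0.000, "fingers": 0.39}, {"x": -0.057, "y": 0.005, "z": 0.050, "yaw": 0.000, "fingers": 0.39}, {"x": -0.057, "y": 0.005, "z": 0.050, "yaw": 0.000, "fingers": 0.39} ]
```

Call:
move_arm --plan '[{"x":0.008,"y":-0.002,"z":0.017,"yaw":0,"fingers":0.39},{"x":0.015,"y":-0.003,"z":0.035,"yaw":0,"fingers":0.39},{"x":0.025,"y":-0.005,"z":0.06,"yaw":0,"fingers":0.39},{"x":0.038,"y":-0.008,"z":0.087,"yaw":0,"fingers":0.39},{"x":0.038,"y":-0.008,"z":0.087,"yaw":0,"fingers":0.39}]'

```text
time: 11.25
eef_pos: [0.5149, 0.2762, 0.2208]
tcp_rot: [-0.158, 0.949, 0.046, 0.268]
contact_force: [-0.6, 0.3, -0.7]
opening: 0.612
finger_force: 0.0
```

Call:
move_arm --plan '[{"x":-0.015,"y":0.001,"z":0.012,"yaw":0,"fingers":0.39},{"x":-0.03,"y":0.003,"z":0.024,"yaw":0,"fingers":0.39},{"x":-0.04,"y":0.003,"z":0.032,"yaw":0,"fingers":0.39},{"x":-0.05,"y":0.004,"z":0.04,"yaw":0,"fingers":0.39},{"x":-0.059,"y":0.005,"z":0.047,"yaw":0,"fingers":0.39}]'

```text
time: 11.75
eef_pos: [0.5874, 0.3069, 0.2191]
tcp_rot: [-0.158, 0.948, 0.047, 0.273]
contact_force: [-0.5, 0.4, 0.4]
opening: 0.611
finger_force: 0.0
```

Call:
move_arm --plan '[{"x":0.002,"y":0,"z":0.003,"yaw":0,"fingers":0.39},{"x":0.002,"y":0,"z":0.003,"yaw":0,"fingers":0.39},{"x":0.002,"y":0,"z":0.003,"yaw":0,"fingers":0.39}]'

```text
time: 12.05
eef_pos: [0.5849, 0.3059, 0.2121]
tcp_rot: [-0.158, 0.948, 0.046, 0.271]
contact_force: [-0.5, 0.2, 0.2]
opening: 0.613
finger_force: 0.0
```

```bash
python3 st.py;python3 -c "
from h import *
cv2.imwrite('pics/w4.png',ctrl.read_camera('wrist')[:,:,::-1])"
```

```text
12.05 [ 0.3268  0.0217  1.9831  0.0078  0.5797 -1.58  ] [0.5849 0.3059 0.2121] z [ 0.4993  0.1738 -0.8488] x [-0.803  -0.2751 -0.5287] lean 31.92 leanaz 19.2 [-0.5  0.2  0.2] tcpaz 27.61 yhoriz 0.002 yaz -161.01 0.6133966504276763 0.0
```

View pics/w4.png

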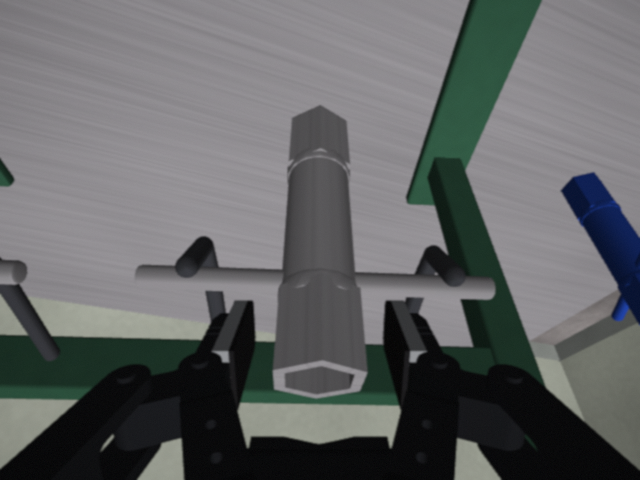

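The tube is centred between the pads (column 320 against 319), with the finger tips just above the bar. I'll nudge up about 3 mm and close.

Call:
move_arm --plan '[{"x":-0.004,"y":0,"z":-0.002,"yaw":0,"fingers":0.39},{"x":-0.004,"y":0,"z":-0.002,"yaw":0,"fingers":0.39},{"x":-0.004,"y":0,"z":-0.002,"yaw":0,"fingers":0.5},{"x":-0.004,"y":0,"z":-0.002,"yaw":0,"fingers":0.55},{"x":-0.004,"y":0,"z":-0.002,"yaw":0,"fingers":0.6}]' --force 60

```text
time: 12.6
eef_pos: [0.5874, 0.3067, 0.2157]
tcp_rot: [-0.158, 0.948, 0.046, 0.271]
contact_force: [0.6, 0.5, -0.5]
opening: 0.395
finger_force: 0.0
```

Call:
move_arm --plan '[{"x":0,"y":0,"z":0,"yaw":0,"fingers":0.65},{"x":0,"y":0,"z":0,"yaw":0,"fingers":0.75},{"x":0,"y":0,"z":0,"yaw":0,"fingers":0.8},{"x":0,"y":0,"z":0,"yaw":0,"fingers":0.8},{"x":0,"y":0,"z":0,"yaw":0,"fingers":0.8}]' --force 60

```text
time: 13.1
eef_pos: [0.5878, 0.3068, 0.216]
tcp_rot: [-0.158, 0.948, 0.046, 0.271]
contact_force: [1.1, 0.2, 0.4]
opening: 0.364
finger_force: 59.3
```

```bash
python3 st.py
```

```text
13.1 [ 0.3266  0.0236  1.9738  0.0076  0.5862 -1.5801] [0.5878 0.3068 0.216 ] z [ 0.5001  0.1739 -0.8483] x [-0.8025 -0.275  -0.5295] lean 31.97 leanaz 19.2 [1.1 0.2 0.4] tcpaz 27.56 yhoriz 0.002 yaz -161.01 0.3638592964192628 59.250761861912906
```

Gripped (59 N, opening 31 mm). Now I'll lift 30 mm and come forward 85 mm.

Call:
move_arm --plan '[{"x":-0.003,"y":0,"z":-0.005,"yaw":0,"fingers":0.8},{"x":-0.008,"y":0,"z":-0.013,"yaw":0,"fingers":0.8},{"x":-0.013,"y":0,"z":-0.021,"yaw":0,"fingers":0.8},{"x":-0.017,"y":0,"z":-0.027,"yaw":0,"fingers":0.8},{"x":-0.017,"y":0,"z":-0.027,"yaw":0,"fingers":0.8}]' --force 80

```text
time: 13.6
eef_pos: [0.5885, 0.307, 0.2502]
tcp_rot: [-0.158, 0.948, 0.047, 0.273]
contact_force: [0.3, 0.1, -2.7]
opening: 0.36
finger_force: 80.5
```

Call:
move_arm --plan '[{"x":0,"y":0,"z":0,"yaw":0,"fingers":0.8},{"x":0.015,"y":0.001,"z":-0.01,"yaw":0,"fingers":0.8},{"x":0.035,"y":0.003,"z":-0.022,"yaw":0,"fingers":0.8},{"x":0.055,"y":0.004,"z":-0.034,"yaw":0,"fingers":0.8},{"x":0.072,"y":0.006,"z":-0.045,"yaw":0,"fingers":0.8}]'

```text
time: 14.1
eef_pos: [0.5039, 0.2842, 0.2465]
tcp_rot: [-0.158, 0.949, 0.046, 0.27]
contact_force: [-0.2, -0.4, -3.1]
opening: 0.358
finger_force: 80.4
```

```bash
python3 st.py; python3 -c "
from plan import *
rows([((.49,.20,.33),0,4),((.47,-.10,.34),0,11),((.541,-.277,.34),0,16),((.541,-.277,.34),0,18)],.8,18)"
```

```text
14.1 [ 0.3394 -0.2103  2.1301 -0.004   0.6671 -1.5596] [0.5039 0.2842 0.2465] z [ 0.4975  0.173  -0.8501] x [-0.8042 -0.2753 -0.5267] lean 31.78 leanaz 19.2 [-0.2 -0.4 -3.1] tcpaz 29.43 yhoriz 0.002 yaz -161.03 0.35813601256127325 80.41742037981749
[ {"x": -0.002, "y": -0.019, "z": -0.023, "yaw": 0.000, "fingers": 0.8}, {"x": -0.005, "y": -0.037, "z": -0.046, "yaw": 0.000, "fingers": 0.8}, {"x": -0.007, "y": -0.056, "z": -0.069, "yaw": 0.000, "fingers": 0.8}, {"x": -0.010, "y": -0.075, "z": -0.092, "yaw": 0.000, "fingers": 0.8}, {"x": 0.004, "y": -0.115, "z": -0.103, "yaw": 0.000, "fingers": 0.8} ]
[ {"x": 0.013, "y": -0.040, "z": -0.010, "yaw": 0.000, "fingers": 0.8}, {"x": 0.027, "y": -0.079, "z": -0.020, "yaw": 0.000, "fingers": 0.8}, {"x": 0.040, "y": -0.119, "z": -0.030, "yaw": 0.000, "fingers": 0.8}, {"x": 0.053, "y": -0.158, "z": -0.040, "yaw": 0.000, "fingers": 0.8}, {"x": 0.067, "y": -0.198, "z": -0.050, "yaw": 0.000, "fingers": 0.8} ]
[ {"x": 0.013, "y": -0.040, "z": -0.010, "yaw": 0.000, "fingers": 0.8}, {"x": 0.012, "y": -0.078, "z": -0.009, "yaw": 0.000, "fingers": 0.8}, {"x": 0.010, "y": -0.116, "z": -0.008, "yaw": 0.000, "fingers": 0.8}, {"x": 0.008, "y": -0.154, "z": -0.007, "yaw": 0.000, "fingers": 0.8}, {"x": 0.007, "y": -0.192, "z": -0.006, "yaw": 0.000, "fingers": 0.8} ]
[ {"x": -0.002, "y": -0.038, "z": 0.001, "yaw": 0.000, "fingers": 0.8}, {"x": -0.002, "y": -0.038, "z": 0.001, "yaw": 0.000, "fingers": 0.8}, {"x": -0.002, "y": -0.038, "z": 0.001, "yaw": 0.000, "fingers": 0.8} ]
```

It's off the hooks and held (about 3 N weight). Next I'll carry it round to above the nut on a wider path, to stay off the inner reach limit.

```bash
python3 -c "
from plan import *
rows([((.515,.21,.33),0,4),((.55,.0,.345),0,9),((.535,-.277,.345),0,15),((.535,-.277,.345),0,20)],.8,20)"
```

```text
[ {"x": -0.008, "y": -0.018, "z": -0.020, "yaw": 0.000, "fingers": 0.8}, {"x": -0.016, "y": -0.037, "z": -0.039, "yaw": 0.000, "fingers": 0.8}, {"x": -0.024, "y": -0.055, "z": -0.059, "yaw": 0.000, "fingers": 0.8}, {"x": -0.032, "y": -0.074, "z": -0.078, "yaw": 0.000, "fingers": 0.8}, {"x": -0.028, "y": -0.116, "z": -0.085, "yaw": 0.000, "fingers": 0.8} ]
[ {"x": 0.004, "y": -0.042, "z": -0.006, "yaw": 0.000, "fingers": 0.8}, {"x": 0.009, "y": -0.084, "z": -0.013, "yaw": 0.000, "fingers": 0.8}, {"x": 0.013, "y": -0.126, "z": -0.019, "yaw": 0.000, "fingers": 0.8}, {"x": 0.017, "y": -0.168, "z": -0.025, "yaw": 0.000, "fingers": 0.8}, {"x": 0.032, "y": -0.211, "z": -0.035, "yaw": 0.000, "fingers": 0.8} ]
[ {"x": 0.015, "y": -0.043, "z": -0.009, "yaw": 0.000, "fingers": 0.8}, {"x": 0.029, "y": -0.086, "z": -0.018, "yaw": 0.000, "fingers": 0.8}, {"x": 0.044, "y": -0.129, "z": -0.028, "yaw": 0.000, "fingers": 0.8}, {"x": 0.059, "y": -0.171, "z": -0.037, "yaw": 0.000, "fingers": 0.8}, {"x": 0.074, "y": -0.214, "z": -0.046, "yaw": 0.000, "fingers": 0.8} ]
[ {"x": 0.000, "y": 0.000, "z": 0.000, "yaw": 0.000, "fingers": 0.8}, {"x": 0.000, "y": 0.000, "z": 0.000, "yaw": 0.000, "fingers": 0.8}, {"x": 0.000, "y": 0.000, "z": 0.000, "yaw": 0.000, "fingers": 0.8}, {"x": 0.000, "y": 0.000, "z": 0.000, "yaw": 0.000, "fingers": 0.8}, {"x": 0.000, "y": 0.000, "z": 0.000, "yaw": 0.000, "fingers": 0.8} ]
```

Call:
move_arm --plan '[{"x":-0.008,"y":-0.018,"z":-0.02,"yaw":0,"fingers":0.8},{"x":-0.016,"y":-0.037,"z":-0.039,"yaw":0,"fingers":0.8},{"x":-0.024,"y":-0.055,"z":-0.059,"yaw":0,"fingers":0.8},{"x":-0.032,"y":-0.074,"z":-0.078,"yaw":0,"fingers":0.8},{"x":-0.028,"y":-0.116,"z":-0.085,"yaw":0,"fingers":0.8}]'

```text
time: 14.6
eef_pos: [0.5238, 0.1689, 0.3383]
tcp_rot: [-0.16, 0.947, 0.047, 0.274]
contact_force: [0.8, 0.6, -3.2]
opening: 0.362
finger_force: 80.3
```

Call:
move_arm --plan '[{"x":0.004,"y":-0.042,"z":-0.006,"yaw":0,"fingers":0.8},{"x":0.009,"y":-0.084,"z":-0.013,"yaw":0,"fingers":0.8},{"x":0.013,"y":-0.126,"z":-0.019,"yaw":0,"fingers":0.8},{"x":0.017,"y":-0.168,"z":-0.025,"yaw":0,"fingers":0.8},{"x":0.032,"y":-0.211,"z":-0.035,"yaw":0,"fingers":0.8}]'

```text
time: 15.1
eef_pos: [0.5488, -0.0482, 0.3469]
tcp_rot: [-0.159, 0.948, 0.046, 0.271]
contact_force: [0.1, -0.3, -4.0]
opening: 0.36
finger_force: 80.3
```

Call:
move_arm --plan '[{"x":0.015,"y":-0.043,"z":-0.009,"yaw":0,"fingers":0.8},{"x":0.029,"y":-0.086,"z":-0.018,"yaw":0,"fingers":0.8},{"x":0.044,"y":-0.129,"z":-0.028,"yaw":0,"fingers":0.8},{"x":0.054,"y":-0.16,"z":-0.034,"yaw":0,"fingers":0.8},{"x":0.06,"y":-0.175,"z":-0.038,"yaw":0,"fingers":0.8}]'

```text
time: 15.6
eef_pos: [0.5388, -0.237, 0.3467]
tcp_rot: [-0.155, 0.95, 0.045, 0.269]
contact_force: [0.3, 1.0, -3.5]
opening: 0.361
finger_force: 80.6
```

Call:
move_arm --plan '[{"x":0,"y":0,"z":0,"yaw":0,"fingers":0.8},{"x":0,"y":0,"z":0,"yaw":0,"fingers":0.8},{"x":0,"y":0,"z":0,"yaw":0,"fingers":0.8}]'

```text
time: 15.9
eef_pos: [0.5397, -0.2321, 0.3479]
tcp_rot: [-0.158, 0.949, 0.047, 0.27]
contact_force: [-0.2, -0.2, -3.2]
opening: 0.363
finger_force: 80.6
```

```bash
python3 st.py; python3 -c "
from h import *
w=ctrl.read_camera('wrist')[:,:,::-1];t=ctrl.read_camera('top')[:,:,::-1];s=ctrl.read_camera('scene')[:,:,::-1]
cv2.imwrite('pics/w5.png',w);cv2.imwrite('pics/t5.png',t);cv2.imwrite('pics/s5.png',s)
a=cv2.resize(t[200:290,420:540],None,fx=3,fy=3,interpolation=2);b=cv2.resize(s[330:420,260:370],None,fx=3,fy=3,interpolation=2)
o=np.zeros((580,800,3),np.uint8);o[:300,:400]=cv2.resize(w,(400,300),interpolation=cv2.INTER_AREA);o[300:570,:360]=a;o[300:570,400:730]=b
o[:300,400:800]=cv2.resize(w[0:240,160:480],(400,300))
cv2.imwrite('pics/m5.png',o)"
```

```text
15.9 [-0.7887 -0.1642  1.9056  0.5364  1.1933 -2.8382] [ 0.5397 -0.2321  0.3479] z [ 0.4974  0.1734 -0.85  ] x [-0.8046 -0.2741 -0.5268] lean 31.79 leanaz 19.2 [-0.2 -0.2 -3.2] tcpaz -23.27 yhoriz 0.003 yaz -161.07999999999998 0.36261972710332363 80.56791510432959
```

View pics/m5.png

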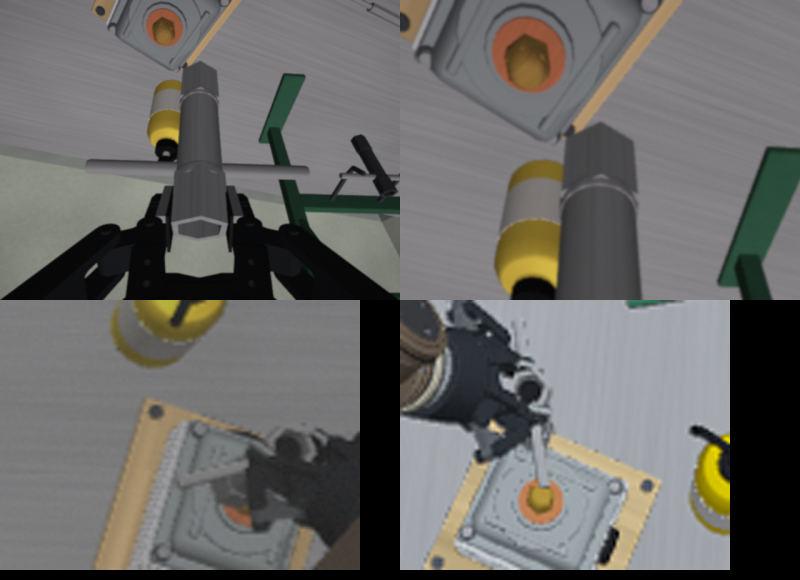

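The nut is visible past the socket at wrist pixel (163,30)×1.6. The last joint is close to its limit (-2.838). I'll rectify the washer plane to read the nut's centre and its flats.

```bash
cat > rect.py <<'E'
from h import *
def rect(im,po,c,z,half=.03,n=480,name="wrist"):
    m=ctrl.camera_model(name);K=np.array(m["intrinsics"])
    if name=="wrist":
        T=np.eye(4);T[:3,:3]=R.from_quat(po[1]).as_matrix();T[:3,3]=po[0];T=T@np.array(m["tool_from_camera"])
    else:T=np.array(m["cam_to_world"])
    P=np.array([[c[0]+a*half,c[1]+b*half,z] for a,b in((1,1),(1,-1),(-1,-1),(-1,1))])
    q=(P-T[:3,3])@T[:3,:3];q=q*[1,-1,-1];uv=(q@K.T);uv=uv[:,:2]/uv[:,2:]
    # output: up=+x world, left=+y
    H=cv2.getPerspectiveTransform(uv.astype(np.float32),np.float32([[0,0],[n,0],[n,n],[0,n]]))
    return cv2.warpPerspective(im,H,(n,n),flags=cv2.INTER_CUBIC),uv
E
python3 - <<'E'
from rect import *
np.set_printoptions(precision=4,suppress=True)
w=cv2.imread("pics/w5.png");s=ctrl.get_state();po=(s["eef_pos"],s["tcp_rot"]);print(po[0])
hsv=cv2.cvtColor(w,cv2.COLOR_BGR2HSV);m=cv2.inRange(hsv,(0,110,60),(20,255,255));k,l,st,ce=cv2.connectedComponentsWithStats(m[:120]);
for i in range(1,k):
    if st[i,4]>100:print(st[i],ce[i],onz("wrist",*(st[i,:2]+st[i,2:4]/2-.5),.127,po))
for zz in(.127,):
    c=(.541,-.277)
    o,uv=rect(w,po,c,zz);print(uv)
s0=cv2.imread("pics/scene0.png");t0=cv2.imread("pics/top0.png")
a,_=rect(w,po,c,.1397,half=.024,n=400);b,_=rect(s0,None,c,.1397,.024,400,"scene")
cv2.imwrite("pics/r5.png",np.hstack([a,b]))
E
```

```text
[ 0.5398 -0.2322  0.3482]
[ 234   14   58   60 2706] [262.5525  43.4494] [ 0.5381 -0.2754  0.127 ]
[[287.5133  93.6659]
 [214.0356  70.8527]
 [225.4836 -10.936 ]
 [309.7967  19.8376]]
```

View pics/r5.png

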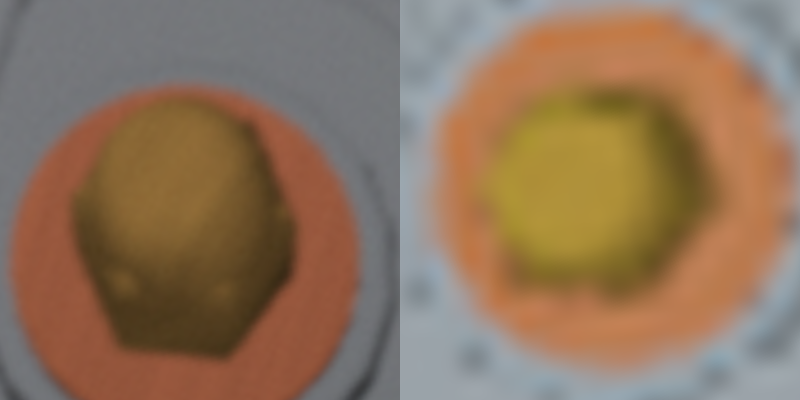

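The nut's lower edge runs (122,350)→(228,357), so its corners point to about 26° (mod 60). The spanner is at 18.9°, and with the last joint at its limit it can't turn towards the match. I'll stand the spanner on a clear patch of bench, bring the tool upright, regrip and seat it vertically. First I need a clear patch.

```bash
python3 - <<'E'
from h import *
np.set_printoptions(precision=3,suppress=True)
for n,u,v,z in(("foot",400,250,0),("foot tip",388,250,0),("board L",450,298,.015),("board top",470,235,.015),("board R",513,315,.015),("disp L",458,215,0),("nose",417,315,.01),("punchR",398,303,.006),("punchL",340,299,.006),("gripL",319,345,.02)):print(n,onz("top",u,v,z))
E
python3 -c "
from plan import *
s=ctrl.get_state();M=R.from_quat(s['tcp_rot']).as_matrix();print(M.round(4).tolist())
G=np.array([.53,-.06,0]);T=G+.019*M[:,2];T[2]=.15;print(T)
rows([((T[0],-.08,.34),0,4),((T[0],T[1],.30),0,6),(T,0,10),(T,0,12)],.8,12)"
```

```text
foot [ 0.604 -0.032  0.   ]
foot tip [0.603 0.001 0.   ]
board L [ 0.472 -0.166  0.015]
board top [ 0.65  -0.224  0.015]
board R [ 0.432 -0.335  0.015]
disp L [ 0.711 -0.196 -0.   ]
nose [ 0.424 -0.077  0.01 ]
punchR [ 0.456 -0.027  0.006]
punchL [0.461 0.131 0.006]
gripL [0.335 0.184 0.02 ]
[[-0.8044, -0.3243, 0.4978], [-0.2744, 0.9459, 0.173], [-0.527, 0.0026, -0.8499]]
[ 0.53945799 -0.05671301  0.15      ]
[ {"x": -0.009, "y": 0.036, "z": 0.008, "yaw": 0.000, "fingers": 0.8}, {"x": -0.019, "y": 0.072, "z": 0.017, "yaw": 0.000, "fingers": 0.8}, {"x": -0.028, "y": 0.108, "z": 0.025, "yaw": 0.000, "fingers": 0.8}, {"x": -0.037, "y": 0.144, "z": 0.033, "yaw": 0.000, "fingers": 0.8}, {"x": -0.030, "y": 0.155, "z": 0.052, "yaw": 0.000, "fingers": 0.8} ]
[ {"x": 0.007, "y": 0.011, "z": 0.019, "yaw": 0.000, "fingers": 0.8}, {"x": 0.027, "y": 0.011, "z": 0.051, "yaw": 0.000, "fingers": 0.8}, {"x": 0.047, "y": 0.011, "z": 0.083, "yaw": 0.000, "fingers": 0.8}, {"x": 0.067, "y": 0.011, "z": 0.115, "yaw": 0.000, "fingers": 0.8}, {"x": 0.086, "y": 0.011, "z": 0.146, "yaw": 0.000, "fingers": 0.8} ]
[ {"x": 0.000, "y": 0.000, "z": 0.000, "yaw": 0.000, "fingers": 0.8}, {"x": 0.000, "y": 0.000, "z": 0.000, "yaw": 0.000, "fingers": 0.8} ]
```

Call:
move_arm --plan '[{"x":-0.009,"y":0.036,"z":0.008,"yaw":0,"fingers":0.8},{"x":-0.019,"y":0.072,"z":0.017,"yaw":0,"fingers":0.8},{"x":-0.028,"y":0.108,"z":0.025,"yaw":0,"fingers":0.8},{"x":-0.037,"y":0.144,"z":0.033,"yaw":0,"fingers":0.8},{"x":-0.03,"y":0.155,"z":0.052,"yaw":0,"fingers":0.8}]'

```text
time: 16.55
eef_pos: [0.5404, -0.0661, 0.3238]
tcp_rot: [-0.159, 0.948, 0.046, 0.273]
contact_force: [0.8, -0.7, -3.7]
opening: 0.359
finger_force: 80.9
```

Call:
move_arm --plan '[{"x":0.007,"y":0.011,"z":0.019,"yaw":0,"fingers":0.8},{"x":0.027,"y":0.011,"z":0.051,"yaw":0,"fingers":0.8},{"x":0.047,"y":0.011,"z":0.083,"yaw":0,"fingers":0.8},{"x":0.067,"y":0.011,"z":0.115,"yaw":0,"fingers":0.8},{"x":0.086,"y":0.011,"z":0.146,"yaw":0,"fingers":0.8}]'

```text
time: 17.05
eef_pos: [0.5394, -0.0566, 0.1498]
tcp_rot: [-0.157, 0.949, 0.046, 0.27]
contact_force: [1.0, -0.5, -4.3]
opening: 0.357
finger_force: 81.0
```

Call:
move_arm --plan '[{"x":0,"y":0,"z":0,"yaw":0,"fingers":0.8},{"x":0,"y":0,"z":0,"yaw":0,"fingers":0.8},{"x":0.003,"y":0,"z":0.004,"yaw":0,"fingers":0.8},{"x":0.005,"y":0,"z":0.008,"yaw":0,"fingers":0.8},{"x":0.005,"y":0,"z":0.008,"yaw":0,"fingers":0.8}]'

```text
time: 17.55
eef_pos: [0.5401, -0.0578, 0.1423]
tcp_rot: [-0.157, 0.949, 0.046, 0.271]
contact_force: [-0.5, 0.3, -3.4]
opening: 0.359
finger_force: 81.0
```

```bash
python3 st.py
```

```text
17.55 [-0.4756 -0.1261  2.2657  0.6337  0.6995 -2.8051] [ 0.5401 -0.0578  0.1423] z [ 0.4992  0.1717 -0.8493] x [-0.8042 -0.2732 -0.5279] lean 31.87 leanaz 19.0 [-0.5  0.3 -3.4] tcpaz -6.1 yhoriz 0.002 yaz -161.18 0.35914591346228847 80.96602465957403
```

Call:
move_arm --plan '[{"x":0.0015,"y":0,"z":0.0025,"yaw":0,"fingers":0.8},{"x":0.003,"y":0,"z":0.005,"yaw":0,"fingers":0.8},{"x":0.0045,"y":0,"z":0.0075,"yaw":0,"fingers":0.8},{"x":0.006,"y":0,"z":0.01,"yaw":0,"fingers":0.8},{"x":0.0075,"y":0,"z":0.0122,"yaw":0,"fingers":0.8}]' --force 30

```text
time: 18.05
eef_pos: [0.5395, -0.0575, 0.1266]
tcp_rot: [-0.157, 0.949, 0.046, 0.27]
contact_force: [0.0, 0.7, -3.6]
opening: 0.358
finger_force: 81.0
```

Call:
move_arm --plan '[{"x":0.0005,"y":0,"z":0.0009,"yaw":0,"fingers":0.8},{"x":0.001,"y":0,"z":0.0017,"yaw":0,"fingers":0.8},{"x":0.0015,"y":0,"z":0.0025,"yaw":0,"fingers":0.8}]' --force 30

```text
time: 18.35
eef_pos: [0.5403, -0.0571, 0.1254]
tcp_rot: [-0.157, 0.949, 0.046, 0.27]
contact_force: [-2.9, 1.3, 4.6]
opening: 0.36
finger_force: 81.9
```

Call:
move_arm --plan '[{"x":0.0005,"y":0,"z":0.0009,"yaw":0,"fingers":0.8},{"x":0.0005,"y":0,"z":0.0009,"yaw":0,"fingers":0.8}]'

```text
time: 18.55
eef_pos: [0.5408, -0.0569, 0.1254]
tcp_rot: [-0.157, 0.949, 0.046, 0.27]
contact_force: [-4.8, 1.3, 4.7]
opening: 0.36
finger_force: 82.3
```

```bash
python3 st.py
```

```text
18.55 [-0.4729 -0.0944  2.2736  0.6619  0.6672 -2.8388] [ 0.5408 -0.0569  0.1254] z [ 0.4987  0.172  -0.8495] x [-0.8047 -0.2724 -0.5275] lean 31.84 leanaz 19.0 [-4.8  1.3  4.7] tcpaz -6.0 yhoriz 0.003 yaz -161.20999999999998 0.3598251726511801 82.3415875347942
```

The spanner touched down at the expected height. Now I'll release it and withdraw along the tool axis.

Call:
move_arm --plan '[{"x":0,"y":0,"z":0,"yaw":0,"fingers":0.55},{"x":0,"y":0,"z":0,"yaw":0,"fingers":0.4},{"x":0,"y":0,"z":0,"yaw":0,"fingers":0.3},{"x":0,"y":0,"z":0,"yaw":0,"fingers":0.3},{"x":0,"y":0,"z":-0.01,"yaw":0,"fingers":0.3}]'

```text
time: 19.05
eef_pos: [0.5343, -0.0582, 0.1312]
tcp_rot: [-0.156, 0.949, 0.047, 0.268]
contact_force: [-0.0, -0.5, 0.1]
opening: 0.7
finger_force: 0.0
```

Call:
move_arm --plan '[{"x":0,"y":0,"z":-0.02,"yaw":0,"fingers":0.3},{"x":0,"y":0,"z":-0.04,"yaw":0,"fingers":0.3},{"x":0,"y":0,"z":-0.06,"yaw":0,"fingers":0.3},{"x":0,"y":0,"z":-0.08,"yaw":0,"fingers":0.3},{"x":0,"y":0,"z":-0.1,"yaw":0,"fingers":0.3}]'

```text
time: 19.55
eef_pos: [0.4846, -0.0759, 0.2184]
tcp_rot: [-0.156, 0.949, 0.045, 0.27]
contact_force: [1.0, -0.2, 0.7]
opening: 0.7
finger_force: 0.0
```

```bash
python3 st.py; python3 -c "
from h import *
w=ctrl.read_camera('wrist')[:,:,::-1];t=ctrl.read_camera('top')[:,:,::-1];s=ctrl.read_camera('scene')[:,:,::-1]
cv2.imwrite('pics/w6.png',w);cv2.imwrite('pics/t6.png',t);cv2.imwrite('pics/s6.png',s)
a=cv2.resize(t[190:340,380:500],(400,500),interpolation=2);b=cv2.resize(s[270:390,250:350],(400,480),interpolation=2)
o=np.zeros((600,800,3),np.uint8);o[:500,:400]=a;o[:300,400:]=cv2.resize(w,(400,300));o[300:600,400:]=cv2.resize(s[290:380,250:370],(400,300),interpolation=2)
cv2.imwrite('pics/m6.png',o)"
```

```text
19.55 [-0.5865 -0.3749  2.3078  0.5492  0.9267 -2.7566] [ 0.4846 -0.0759  0.2184] z [ 0.4975  0.1706 -0.8505] x [-0.8057 -0.2724 -0.5259] lean 31.73 leanaz 18.9 [ 1.  -0.2  0.7] tcpaz -8.9 yhoriz 0.002 yaz -161.25 0.700187148867025 0.0
```

View pics/m6.png

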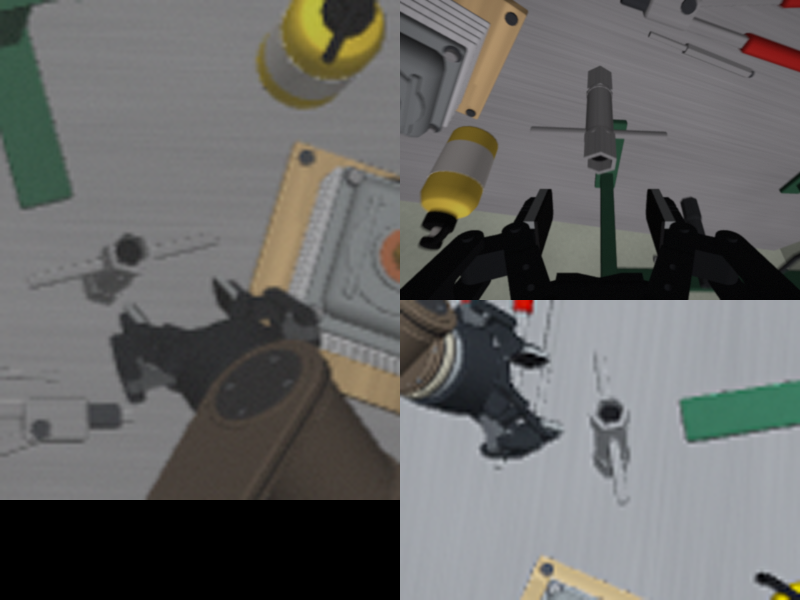

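The spanner stands upright on its own at about (0.53,-0.06), clear of everything. Next I'll bring the tool upright by doing the reverse at the inner reach limit, in the arm plane of about 19°.

```bash
python3 -c "
from plan import *
s=ctrl.get_state();p=s['eef_pos']
rows([((p[0],p[1],.33),0,3),((.50,.275,.31),0,11),((.48,.268,.24),0,14),((.48,.268,.24),0,15)],.3,15)"
```

```text
[ {"x": -0.020, "y": -0.000, "z": -0.031, "yaw": 0.000, "fingers": 0.3}, {"x": -0.039, "y": -0.000, "z": -0.063, "yaw": 0.000, "fingers": 0.3}, {"x": -0.059, "y": -0.000, "z": -0.094, "yaw": 0.000, "fingers": 0.3}, {"x": -0.071, "y": 0.041, "z": -0.084, "yaw": 0.000, "fingers": 0.3}, {"x": -0.083, "y": 0.082, "z": -0.073, "yaw": 0.000, "fingers": 0.3} ]
[ {"x": -0.012, "y": 0.041, "z": 0.010, "yaw": 0.000, "fingers": 0.3}, {"x": -0.024, "y": 0.082, "z": 0.021, "yaw": 0.000, "fingers": 0.3}, {"x": -0.036, "y": 0.123, "z": 0.031, "yaw": 0.000, "fingers": 0.3}, {"x": -0.048, "y": 0.164, "z": 0.042, "yaw": 0.000, "fingers": 0.3}, {"x": -0.060, "y": 0.205, "z": 0.052, "yaw": 0.000, "fingers": 0.3} ]
[ {"x": -0.012, "y": 0.041, "z": 0.010, "yaw": 0.000, "fingers": 0.3}, {"x": 0.006, "y": 0.041, "z": 0.027, "yaw": 0.000, "fingers": 0.3}, {"x": 0.025, "y": 0.041, "z": 0.043, "yaw": 0.000, "fingers": 0.3}, {"x": 0.043, "y": 0.041, "z": 0.059, "yaw": 0.000, "fingers": 0.3}, {"x": 0.043, "y": 0.041, "z": 0.059, "yaw": 0.000, "fingers": 0.3} ]
```

Call:
move_arm --plan '[{"x":-0.02,"y":0,"z":-0.031,"yaw":0,"fingers":0.3},{"x":-0.039,"y":0,"z":-0.063,"yaw":0,"fingers":0.3},{"x":-0.059,"y":0,"z":-0.094,"yaw":0,"fingers":0.3},{"x":-0.071,"y":0.041,"z":-0.084,"yaw":0,"fingers":0.3},{"x":-0.083,"y":0.082,"z":-0.073,"yaw":0,"fingers":0.3}]'

```text
time: 20.2
eef_pos: [0.4902, 0.0117, 0.3241]
tcp_rot: [-0.155, 0.949, 0.045, 0.27]
contact_force: [0.4, 0.8, 0.0]
opening: 0.697
finger_force: 0.0
```

Call:
move_arm --plan '[{"x":-0.012,"y":0.041,"z":0.01,"yaw":0,"fingers":0.3},{"x":-0.024,"y":0.082,"z":0.021,"yaw":0,"fingers":0.3},{"x":-0.036,"y":0.123,"z":0.031,"yaw":0,"fingers":0.3},{"x":-0.048,"y":0.164,"z":0.042,"yaw":0,"fingers":0.3},{"x":-0.06,"y":0.205,"z":0.052,"yaw":0,"fingers":0.3}]'

```text
time: 20.7
eef_pos: [0.4971, 0.2337, 0.3094]
tcp_rot: [-0.157, 0.949, 0.046, 0.269]
contact_force: [-0.2, -0.4, -0.0]
opening: 0.696
finger_force: 0.0
```

Call:
move_arm --plan '[{"x":-0.012,"y":0.041,"z":0.01,"yaw":0,"fingers":0.3},{"x":0.006,"y":0.041,"z":0.027,"yaw":0,"fingers":0.3},{"x":0.025,"y":0.041,"z":0.043,"yaw":0,"fingers":0.3},{"x":0.035,"y":0.041,"z":0.043,"yaw":0,"fingers":0.3},{"x":0.05,"y":0.041,"z":0.043,"yaw":0,"fingers":0.3}]'

```text
time: 21.2
eef_pos: [0.4651, 0.264, 0.247]
tcp_rot: [-0.157, 0.949, 0.046, 0.269]
contact_force: [-0.7, 0.6, 0.8]
opening: 0.699
finger_force: 0.0
```

Call:
move_arm --plan '[{"x":0.015,"y":0,"z":-0.005,"yaw":0,"fingers":0.3},{"x":0.03,"y":0,"z":-0.01,"yaw":0,"fingers":0.3},{"x":0.045,"y":0,"z":-0.015,"yaw":0,"fingers":0.3},{"x":0.06,"y":0,"z":-0.02,"yaw":0,"fingers":0.3},{"x":0.1,"y":0,"z":-0.03,"yaw":0,"fingers":0.3}]'

```text
time: 21.7
eef_pos: [0.3715, 0.2316, 0.2233]
tcp_rot: [-0.156, 0.949, 0.046, 0.271]
contact_force: [-0.6, -0.3, 1.9]
opening: 0.701
finger_force: 0.0
```

```bash
python3 st.py
```

```text
21.7 [ 0.3221 -0.6095  2.4431  0.0069  0.751  -1.5778] [0.3715 0.2316 0.2233] z [ 0.5     0.1718 -0.8488] x [-0.8045 -0.2706 -0.5287] lean 31.92 leanaz 19.0 [-0.6 -0.3  1.9] tcpaz 31.94 yhoriz 0.003 yaz -161.31 0.7014008353935113 0.0
```

Call:
move_arm --plan '[{"x":0.4,"y":0,"z":-0.1,"yaw":0,"fingers":0.3}]'

```text
time: 21.8
eef_pos: [0.3402, 0.2291, 0.2201]
tcp_rot: [-0.155, 0.952, 0.042, 0.261]
contact_force: [16.3, 9.9, 4.7]
opening: 0.701
finger_force: 0.0
```

Call:
move_arm --plan '[{"x":0.4,"y":0,"z":-0.1,"yaw":0,"fingers":0.3}]'

```text
time: 21.9
eef_pos: [0.3179, 0.2361, 0.2308]
tcp_rot: [-0.154, 0.954, 0.036, 0.254]
contact_force: [-0.8, 0.9, 0.6]
opening: 0.699
finger_force: 0.0
```

Call:
move_arm --plan '[{"x":0.4,"y":0,"z":-0.1,"yaw":0,"fingers":0.3}]'

```text
time: 22.0
eef_pos: [0.2897, 0.2426, 0.2385]
tcp_rot: [-0.153, 0.957, 0.03, 0.244]
contact_force: [-0.2, 0.5, 0.3]
opening: 0.699
finger_force: 0.0
```

Call:
move_arm --plan '[{"x":0.4,"y":0,"z":-0.1,"yaw":0,"fingers":0.3}]'

```text
time: 22.1
eef_pos: [0.2576, 0.2485, 0.2479]
tcp_rot: [-0.152, 0.96, 0.024, 0.235]
contact_force: [0.9, 1.4, -0.3]
opening: 0.696
finger_force: 0.0
```

```bash
python3 st.py
```

```text
22.1 [ 0.5886 -0.8215  2.4836 -0.1749  1.031  -1.241 ] [0.2576 0.2485 0.2479] z [ 0.4445  0.1172 -0.8881] x [-0.8429 -0.2809 -0.459 ] lean 27.37 leanaz 14.8 [ 0.9  1.4 -0.3] tcpaz 43.97 yhoriz -0.026 yaz -162.34 0.6961733147995789 0.0
```

Call:
move_arm --plan '[{"x":-0.025,"y":-0.029,"z":0.03,"yaw":0,"fingers":0.3},{"x":-0.051,"y":-0.058,"z":0.06,"yaw":0,"fingers":0.3}]'

```text
time: 22.3
eef_pos: [0.344, 0.2203, 0.2215]
tcp_rot: [-0.161, 0.957, 0.027, 0.239]
contact_force: [0.7, 1.6, -0.4]
opening: 0.7
finger_force: 0.0
```

Call:
move_arm --plan '[{"x":0.4,"y":-0.1,"z":0.1,"yaw":0,"fingers":0.3}]'

```text
time: 22.4
eef_pos: [0.3394, 0.2087, 0.2053]
tcp_rot: [-0.152, 0.962, 0.019, 0.226]
contact_force: [-0.4, 0.2, -0.3]
opening: 0.699
finger_force: 0.0
```

Call:
move_arm --plan '[{"x":0.4,"y":-0.1,"z":0.1,"yaw":0,"fingers":0.3}]'

```text
time: 22.5
eef_pos: [0.3336, 0.2082, 0.1957]
tcp_rot: [-0.151, 0.965, 0.013, 0.212]
contact_force: [-0.5, -0.4, -1.0]
opening: 0.7
finger_force: 0.0
```

Call:
move_arm --plan '[{"x":0.4,"y":-0.1,"z":0.1,"yaw":0,"fingers":0.3}]'

```text
time: 22.6
eef_pos: [0.3298, 0.2085, 0.1883]
tcp_rot: [-0.151, 0.968, 0.007, 0.201]
contact_force: [-0.7, -0.4, -0.5]
opening: 0.697
finger_force: 0.0
```

Call:
move_arm --plan '[{"x":0.4,"y":-0.1,"z":0.1,"yaw":0,"fingers":0.3}]'

```text
time: 22.7
eef_pos: [0.3254, 0.2087, 0.181]
tcp_rot: [-0.151, 0.97, 0.001, 0.189]
contact_force: [-0.1, -0.2, -0.1]
opening: 0.701
finger_force: 0.0
```

```bash
python3 st.py
```

```text
22.7 [ 0.3536 -0.6089  2.4841 -0.0917  0.8944 -1.4819] [0.3254 0.2087 0.181 ] z [ 0.3666  0.0592 -0.9285] x [-0.8829 -0.2925 -0.3673] lean 21.8 leanaz 9.2 [-0.1 -0.2 -0.1] tcpaz 32.67 yhoriz -0.055 yaz -162.92000000000002 0.7011193623015458 0.0
```

Call:
move_arm --plan '[{"x":-0.005,"y":-0.04,"z":-0.006,"yaw":0,"fingers":0.3},{"x":-0.01,"y":-0.08,"z":-0.013,"yaw":0,"fingers":0.3},{"x":-0.015,"y":-0.12,"z":-0.019,"yaw":0,"fingers":0.3},{"x":-0.02,"y":-0.16,"z":-0.026,"yaw":0,"fingers":0.3}]'

```text
time: 23.1
eef_pos: [0.3806, 0.0596, 0.2219]
tcp_rot: [-0.152, 0.97, 0.001, 0.19]
contact_force: [1.1, 0.9, -0.7]
opening: 0.701
finger_force: 0.0
```

Call:
move_arm --plan '[{"x":0.38,"y":0.06,"z":0.06,"yaw":0,"fingers":0.3}]'

```text
time: 23.2
eef_pos: [0.3665, 0.054, 0.2186]
tcp_rot: [-0.148, 0.972, -0.001, 0.182]
contact_force: [-0.5, 0.9, 0.7]
opening: 0.699
finger_force: 0.0
```

Call:
move_arm --plan '[{"x":0.38,"y":0.06,"z":0.06,"yaw":0,"fingers":0.3}]'

```text
time: 23.3
eef_pos: [0.3542, 0.0554, 0.2168]
tcp_rot: [-0.15, 0.975, 0.001, 0.166]
contact_force: [-0.0, 1.2, 0.0]
opening: 0.698
finger_force: 0.0
```

Call:
move_arm --plan '[{"x":0.38,"y":0.06,"z":0.06,"yaw":0,"fingers":0.3}]'

```text
time: 23.4
eef_pos: [0.3438, 0.055, 0.2203]
tcp_rot: [-0.151, 0.977, 0.001, 0.153]
contact_force: [0.4, 0.2, -0.6]
opening: 0.698
finger_force: 0.0
```

Call:
move_arm --plan '[{"x":0.38,"y":0.06,"z":0.06,"yaw":0,"fingers":0.3}]'

```text
time: 23.5
eef_pos: [0.3318, 0.0539, 0.2258]
tcp_rot: [-0.152, 0.978, 0.001, 0.14]
contact_force: [-0.0, 0.4, 0.5]
opening: 0.7
finger_force: 0.0
```

Call:
move_arm --plan '[{"x":0.38,"y":0.06,"z":0.06,"yaw":0,"fingers":0.3}]'

```text
time: 23.6
eef_pos: [0.318, 0.0522, 0.2333]
tcp_rot: [-0.153, 0.98, 0.001, 0.128]
contact_force: [-0.2, 0.4, 0.8]
opening: 0.701
finger_force: 0.0
```

```bash
python3 st.py
```

```text
23.6 [-0.2378 -0.8444  2.4843  0.1043  1.2665 -2.1376] [0.318  0.0522 0.2333] z [ 0.2502  0.0416 -0.9673] x [-0.9206 -0.2993 -0.251 ] lean 14.69 leanaz 9.4 [-0.2  0.4  0.8] tcpaz 9.33 yhoriz -0.037 yaz -162.54000000000002 0.700524464081947 0.0
```

Call:
move_arm --plan '[{"x":-0.041,"y":-0.007,"z":0.042,"yaw":0,"fingers":0.3},{"x":-0.041,"y":-0.007,"z":0.042,"yaw":0,"fingers":0.3}]'

```text
time: 23.8
eef_pos: [0.3701, 0.0599, 0.2028]
tcp_rot: [-0.153, 0.98, 0.001, 0.129]
contact_force: [-1.7, 0.2, -1.8]
opening: 0.699
finger_force: 0.0
```

Call:
move_arm --plan '[{"x":0.38,"y":0.06,"z":0.16,"yaw":0,"fingers":0.3}]'

```text
time: 23.9
eef_pos: [0.3518, 0.057, 0.1874]
tcp_rot: [-0.154, 0.981, 0.001, 0.122]
contact_force: [-0.5, 0.1, -0.0]
opening: 0.702
finger_force: 0.0
```

Call:
move_arm --plan '[{"x":0.38,"y":0.06,"z":0.16,"yaw":0,"fingers":0.3}]'

```text
time: 24.0
eef_pos: [0.3466, 0.0567, 0.1794]
tcp_rot: [-0.153, 0.982, 0.001, 0.108]
contact_force: [0.5, 0.8, -0.0]
opening: 0.703
finger_force: 0.0
```

Call:
move_arm --plan '[{"x":0.38,"y":0.06,"z":0.16,"yaw":0,"fingers":0.3}]'

```text
time: 24.1
eef_pos: [0.3433, 0.0566, 0.1727]
tcp_rot: [-0.153, 0.984, 0.001, 0.095]
contact_force: [0.6, -0.1, -0.8]
opening: 0.7
finger_force: 0.0
```

Call:
move_arm --plan '[{"x":0.38,"y":0.06,"z":0.16,"yaw":0,"fingers":0.3}]'

```text
time: 24.2
eef_pos: [0.3394, 0.0564, 0.1666]
tcp_rot: [-0.154, 0.985, 0.001, 0.081]
contact_force: [0.1, 1.0, 0.7]
opening: 0.698
finger_force: 0.0
```

Call:
move_arm --plan '[{"x":0.38,"y":0.06,"z":0.16,"yaw":0,"fingers":0.3}]'

```text
time: 24.3
eef_pos: [0.3352, 0.0562, 0.1613]
tcp_rot: [-0.154, 0.986, 0.001, 0.068]
contact_force: [0.1, -0.3, 0.2]
opening: 0.695
finger_force: 0.0
```

Call:
move_arm --plan '[{"x":0.38,"y":0.06,"z":0.16,"yaw":0,"fingers":0.3}]'

```text
time: 24.4
eef_pos: [0.3306, 0.056, 0.1568]
tcp_rot: [-0.154, 0.987, 0.001, 0.054]
contact_force: [-0.5, -0.3, 0.5]
opening: 0.696
finger_force: 0.0
```

```bash
python3 st.py
```

```text
24.4 [-0.1653 -0.5814  2.4838  0.0387  1.1367 -2.0595] [0.3306 0.056  0.1568] z [ 0.107   0.0178 -0.9941] x [-0.9469 -0.3031 -0.1073] lean 6.22 leanaz 9.4 [-0.5 -0.3  0.5] tcpaz 9.62 yhoriz -0.016 yaz -162.35 0.6963220877472461 0.0
```

Call:
move_arm --plan '[{"x":0.38,"y":0.06,"z":0.14,"yaw":0,"fingers":0.3}]'

```text
time: 24.5
eef_pos: [0.3242, 0.0558, 0.1553]
tcp_rot: [-0.154, 0.987, 0.0, 0.041]
contact_force: [1.1, -0.4, -0.1]
opening: 0.695
finger_force: 0.0
```

Call:
move_arm --plan '[{"x":0.38,"y":0.06,"z":0.14,"yaw":0,"fingers":0.3}]'

```text
time: 24.6
eef_pos: [0.3176, 0.0556, 0.1555]
tcp_rot: [-0.154, 0.988, 0.0, 0.028]
contact_force: [-0.1, -0.0, 0.3]
opening: 0.7
finger_force: 0.0
```

Call:
move_arm --plan '[{"x":0.38,"y":0.06,"z":0.14,"yaw":0,"fingers":0.3}]'

```text
time: 24.7
eef_pos: [0.3104, 0.0554, 0.1571]
tcp_rot: [-0.154, 0.988, -0.0, 0.016]
contact_force: [-0.0, 0.2, 0.6]
opening: 0.699
finger_force: 0.0
```

```bash
python3 st.py
```

```text
24.7 [-0.1568 -0.5868  2.4837  0.0097  1.2147 -2.0395] [0.3104 0.0554 0.1571] z [ 0.031   0.0043 -0.9995] x [-0.9523 -0.3037 -0.0308] lean 1.79 leanaz 8.0 [-0.   0.2  0.6] tcpaz 10.12 yhoriz -0.005 yaz -162.32 0.6991309797349764 0.0
```

Call:
move_arm --plan '[{"x":0.38,"y":0.06,"z":0.1,"yaw":0,"fingers":0.3}]'

```text
time: 24.8
eef_pos: [0.2995, 0.055, 0.1643]
tcp_rot: [-0.154, 0.988, -0.0, 0.003]
contact_force: [0.4, 0.2, -0.1]
opening: 0.698
finger_force: 0.0
```

Call:
move_arm --plan '[{"x":-0.02,"y":0,"z":-0.03,"yaw":0,"fingers":0.3},{"x":-0.05,"y":0,"z":-0.06,"yaw":0,"fingers":0.3},{"x":-0.08,"y":0,"z":-0.09,"yaw":0,"fingers":0.3},{"x":-0.1,"y":0,"z":-0.12,"yaw":0,"fingers":0.3},{"x":-0.12,"y":0,"z":-0.13,"yaw":0,"fingers":0.3}]'

```text
time: 25.3
eef_pos: [0.4157, 0.0917, 0.3001]
tcp_rot: [-0.154, 0.988, -0.001, 0.007]
contact_force: [0.8, -0.3, 0.2]
opening: 0.697
finger_force: 0.0
```

Call:
move_arm --plan '[{"x":0,"y":0,"z":0,"yaw":0,"fingers":0.3},{"x":0,"y":0,"z":0,"yaw":0,"fingers":0.3},{"x":0,"y":0,"z":0,"yaw":0,"fingers":0.3}]'

```text
time: 25.6
eef_pos: [0.4122, 0.0912, 0.2943]
tcp_rot: [-0.154, 0.988, -0.0, 0.003]
contact_force: [0.9, 0.3, -0.7]
opening: 0.698
finger_force: 0.0
```

```bash
python3 st.py
```

```text
25.6 [-2.3700e-02 -3.5370e-01  2.0857e+00  3.0000e-04  1.4031e+00 -1.9032e+00] [0.4122 0.0912 0.2943] z [ 6.5e-03  1.0e-04 -1.0e+00] x [-0.9527 -0.3037 -0.0062] lean 0.37 leanaz 1.3 [ 0.9  0.3 -0.7] tcpaz 12.48 yhoriz -0.002 yaz -162.32 0.698402671984796 0.0
```

The tool is upright again (0.4°). I'll cross-check where the spanner stands and work out the approach.

```bash
python3 - <<'E'
from plan import *
np.set_printoptions(precision=4,suppress=True)
print("top ring",onz("top",419,265,.15)," bar",onz("top",389,275.5,.108),onz("top",445.4,262,.108))
s=cv2.imread("pics/s6.png")
print("scene ring",onz("scene",250+(610-400)*.3,290+(412-300)*.3,.15))
st=ctrl.get_state();M=R.from_quat(st["tcp_rot"]).as_matrix()
T=np.array([.5313,-.0602,.125]) # TCP z: grasp .142 -> tip .123, bar top .113
rows([((.44,-.02,.28),-.02,3),((.5313,-.0602,.26),-.02,6),((.5313,-.0602,.20),-.02,8),((.5313,-.0602,.20),-.02,10)],.3,10)
E
```

```text
top ring [ 0.5342 -0.0613  0.15  ]  bar [0.5124 0.0094 0.108 ] [ 0.5526 -0.1363  0.108 ]
scene ring [ 0.5372 -0.0613  0.15  ]
[ {"x": 0.002, "y": -0.038, "z": 0.005, "yaw": -0.007, "fingers": 0.3}, {"x": 0.005, "y": -0.076, "z": 0.010, "yaw": -0.013, "fingers": 0.3}, {"x": 0.007, "y": -0.114, "z": 0.015, "yaw": -0.020, "fingers": 0.3}, {"x": -0.017, "y": -0.136, "z": 0.021, "yaw": -0.020, "fingers": 0.3}, {"x": -0.042, "y": -0.158, "z": 0.028, "yaw": -0.020, "fingers": 0.3} ]
[ {"x": -0.024, "y": -0.022, "z": 0.007, "yaw": 0.000, "fingers": 0.3}, {"x": -0.024, "y": -0.022, "z": 0.037, "yaw": 0.000, "fingers": 0.3}, {"x": -0.024, "y": -0.022, "z": 0.067, "yaw": 0.000, "fingers": 0.3}, {"x": -0.024, "y": -0.022, "z": 0.067, "yaw": 0.000, "fingers": 0.3}, {"x": -0.024, "y": -0.022, "z": 0.067, "yaw": 0.000, "fingers": 0.3} ]
```

Call:
move_arm --plan '[{"x":0.002,"y":-0.038,"z":0.005,"yaw":0,"fingers":0.3},{"x":0.005,"y":-0.076,"z":0.01,"yaw":0,"fingers":0.3},{"x":0.007,"y":-0.114,"z":0.015,"yaw":0,"fingers":0.3},{"x":-0.017,"y":-0.136,"z":0.021,"yaw":0,"fingers":0.3},{"x":-0.042,"y":-0.158,"z":0.028,"yaw":0,"fingers":0.3}]'

```text
time: 26.1
eef_pos: [0.5012, -0.0478, 0.2677]
tcp_rot: [-0.153, 0.988, -0.0, 0.004]
contact_force: [-1.1, -0.1, 0.2]
opening: 0.699
finger_force: 0.0
```

Call:
move_arm --plan '[{"x":-0.024,"y":-0.022,"z":0.007,"yaw":0,"fingers":0.3},{"x":-0.024,"y":-0.022,"z":0.037,"yaw":0,"fingers":0.3},{"x":-0.024,"y":-0.022,"z":0.06,"yaw":0,"fingers":0.3},{"x":-0.024,"y":-0.022,"z":0.06,"yaw":0,"fingers":0.3},{"x":-0.024,"y":-0.022,"z":0.06,"yaw":0,"fingers":0.3}]'

```text
time: 26.6
eef_pos: [0.531, -0.0599, 0.2083]
tcp_rot: [-0.154, 0.988, -0.0, 0.004]
contact_force: [0.0, -0.0, -0.5]
opening: 0.696
finger_force: 0.0
```

```bash
python3 st.py; python3 -c "
from h import *
w=ctrl.read_camera('wrist')[:,:,::-1];cv2.imwrite('pics/w7.png',w)
g=cv2.cvtColor(w,cv2.COLOR_BGR2GRAY)
e=cv2.HoughLinesP(cv2.Canny(g,40,120),1,np.pi/360,40,minLineLength=35,maxLineGap=4)
for l in e[:,0]:
  if 60<l[1]<420 and 120<l[0]<520: print(l.tolist(),round(np.degrees(np.arctan2(l[3]-l[1],l[2]-l[0])),1))
"
```

```text
26.6 [-0.3038 -0.0083  1.9481  0.0032  1.1949 -2.1842] [ 0.531  -0.0599  0.2083] z [ 7.5e-03  8.0e-04 -1.0e+00] x [-0.9528 -0.3036 -0.0074] lean 0.43 leanaz 5.9 [ 0.  -0.  -0.5] tcpaz -6.44 yhoriz -0.002 yaz -162.32 0.695635584548323 0.0
[124, 277, 223, 109] -59.5
[346, 241, 419, 244] 2.4
[317, 380, 320, 300] -87.9
[345, 238, 415, 240] 1.6
[375, 105, 497, 142] 16.9
[362, 353, 367, 292] -85.3
[445, 148, 547, 186] 20.4
[516, 151, 637, 188] 17.0
[446, 75, 547, 70] -2.8
[447, 152, 535, 185] 20.6
[437, 158, 548, 198] 19.8
[374, 102, 511, 144] 17.0
[238, 234, 293, 236] 2.1
[196, 353, 224, 302] -61.2
[400, 302, 424, 355] 65.6
[413, 302, 439, 350] 61.6
[393, 349, 411, 408] 73.0
[216, 348, 234, 308] -65.8
[226, 409, 244, 350] -73.0
[486, 166, 551, 190] 20.3
[393, 131, 451, 154] 21.6
[414, 302, 439, 349] 62.0
[180, 356, 202, 320] -58.6
[387, 131, 444, 153] 21.1
[393, 348, 394, 312] -88.4
[391, 63, 430, 75] 17.1
```

The bar lies within about 2° of the closing line and the tube is centred. Down and grip.

Call:
move_arm --plan '[{"x":0,"y":0,"z":0.02,"yaw":0,"fingers":0.3},{"x":0,"y":0,"z":0.04,"yaw":0,"fingers":0.3},{"x":0,"y":0,"z":0.06,"yaw":0,"fingers":0.3},{"x":0,"y":0,"z":0.075,"yaw":0,"fingers":0.3},{"x":0,"y":0,"z":0.08,"yaw":0,"fingers":0.3}]'

```text
time: 27.15
eef_pos: [0.5323, -0.0598, 0.1282]
tcp_rot: [-0.154, 0.988, -0.0, 0.004]
contact_force: [0.7, -0.4, -0.6]
opening: 0.698
finger_force: 0.0
```

Call:
move_arm --plan '[{"x":0,"y":0,"z":0,"yaw":0,"fingers":0.3},{"x":0,"y":0,"z":0,"yaw":0,"fingers":0.45},{"x":0,"y":0,"z":0,"yaw":0,"fingers":0.55},{"x":0,"y":0,"z":0,"yaw":0,"fingers":0.6},{"x":0,"y":0,"z":0,"yaw":0,"fingers":0.65}]' --force 40

```text
time: 27.65
eef_pos: [0.5333, -0.06, 0.1298]
tcp_rot: [-0.154, 0.988, -0.001, 0.005]
contact_force: [0.1, -0.0, 3.9]
opening: 0.371
finger_force: 40.0
```

Call:
move_arm --plan '[{"x":0,"y":0,"z":0,"yaw":0,"fingers":0.75},{"x":0,"y":0,"z":0,"yaw":0,"fingers":0.8},{"x":0,"y":0,"z":0,"yaw":0,"fingers":0.8},{"x":0,"y":0,"z":0,"yaw":0,"fingers":0.8}]' --force 60

```text
time: 28.05
eef_pos: [0.5334, -0.06, 0.13]
tcp_rot: [-0.154, 0.988, -0.001, 0.005]
contact_force: [-1.1, 0.8, 5.2]
opening: 0.358
finger_force: 59.4
```

```bash
python3 st.py; python3 -c "
from plan import *
p=ctrl.get_state()['eef_pos']
rows([((p[0],p[1],.24),0,3),((.535,-.12,.32),0,6),((.5385,-.276,.33),-.14,10),((.5385,-.276,.33),-.14,15)],.8,15)"
```

```text
28.05 [-0.3027  0.0857  2.0052  0.0041  1.0403 -2.1843] [ 0.5334 -0.06    0.13  ] z [ 1.090e-02  3.000e-04 -9.999e-01] x [-0.9527 -0.3038 -0.0105] lean 0.63 leanaz 1.7 [-1.1  0.8  5.2] tcpaz -6.42 yhoriz -0.003 yaz -162.32 0.3576538886331991 59.373726546764374
[ {"x": -0.000, "y": -0.000, "z": -0.037, "yaw": 0.000, "fingers": 0.8}, {"x": -0.001, "y": -0.000, "z": -0.073, "yaw": 0.000, "fingers": 0.8}, {"x": -0.001, "y": -0.000, "z": -0.110, "yaw": 0.000, "fingers": 0.8}, {"x": 0.004, "y": -0.020, "z": -0.137, "yaw": 0.000, "fingers": 0.8}, {"x": 0.009, "y": -0.039, "z": -0.163, "yaw": 0.000, "fingers": 0.8} ]
[ {"x": 0.005, "y": -0.019, "z": -0.027, "yaw": 0.000, "fingers": 0.8}, {"x": 0.016, "y": -0.057, "z": -0.029, "yaw": -0.035, "fingers": 0.8}, {"x": 0.027, "y": -0.094, "z": -0.032, "yaw": -0.070, "fingers": 0.8}, {"x": 0.038, "y": -0.132, "z": -0.034, "yaw": -0.105, "fingers": 0.8}, {"x": 0.049, "y": -0.169, "z": -0.037, "yaw": -0.140, "fingers": 0.8} ]
[ {"x": 0.000, "y": 0.000, "z": 0.000, "yaw": 0.000, "fingers": 0.8}, {"x": 0.000, "y": 0.000, "z": 0.000, "yaw": 0.000, "fingers": 0.8}, {"x": 0.000, "y": 0.000, "z": 0.000, "yaw": 0.000, "fingers": 0.8}, {"x": 0.000, "y": 0.000, "z": 0.000, "yaw": 0.000, "fingers": 0.8}, {"x": 0.000, "y": 0.000, "z": 0.000, "yaw": 0.000, "fingers": 0.8} ]
```

Call:
move_arm --plan '[{"x":0,"y":0,"z":-0.02,"yaw":0,"fingers":0.8},{"x":0,"y":0,"z":-0.06,"yaw":0,"fingers":0.8},{"x":-0.001,"y":0,"z":-0.11,"yaw":0,"fingers":0.8},{"x":-0.008,"y":-0.01,"z":-0.15,"yaw":0,"fingers":0.8},{"x":-0.016,"y":-0.03,"z":-0.19,"yaw":0,"fingers":0.8}]' --force 80

```text
time: 28.55
eef_pos: [0.5545, -0.0829, 0.3189]
tcp_rot: [-0.155, 0.988, 0.0, 0.004]
contact_force: [1.2, -0.9, -4.4]
opening: 0.353
finger_force: 80.0
```

```bash
python3 st.py; python3 -c "
from plan import *
p=ctrl.get_state()['eef_pos']
rows([((.586,-.261,.33),-.145,5),((.586,-.261,.33),-.145,10)],.8,10)"
```

```text
28.55 [-0.3309 -0.0258  1.7626  0.0034  1.3987 -2.2127] [ 0.5545 -0.0829  0.3189] z [ 0.0069  0.0012 -1.    ] x [-0.9522 -0.3054 -0.0069] lean 0.4 leanaz 9.7 [ 1.2 -0.9 -4.4] tcpaz -8.5 yhoriz -0.001 yaz -162.22 0.35342258460283876 79.98195399050019
[ {"x": 0.005, "y": -0.036, "z": -0.002, "yaw": -0.029, "fingers": 0.8}, {"x": 0.010, "y": -0.072, "z": -0.004, "yaw": -0.058, "fingers": 0.8}, {"x": 0.015, "y": -0.108, "z": -0.007, "yaw": -0.087, "fingers": 0.8}, {"x": 0.019, "y": -0.143, "z": -0.009, "yaw": -0.116, "fingers": 0.8}, {"x": 0.024, "y": -0.179, "z": -0.011, "yaw": -0.145, "fingers": 0.8} ]
[ {"x": 0.000, "y": 0.000, "z": 0.000, "yaw": 0.000, "fingers": 0.8}, {"x": 0.000, "y": 0.000, "z": 0.000, "yaw": 0.000, "fingers": 0.8}, {"x": 0.000, "y": 0.000, "z": 0.000, "yaw": 0.000, "fingers": 0.8}, {"x": 0.000, "y": 0.000, "z": 0.000, "yaw": 0.000, "fingers": 0.8}, {"x": 0.000, "y": 0.000, "z": 0.000, "yaw": 0.000, "fingers": 0.8} ]
```

Call:
move_arm --plan '[{"x":0.005,"y":-0.036,"z":-0.002,"yaw":-0.029,"fingers":0.8},{"x":0.01,"y":-0.072,"z":-0.004,"yaw":-0.058,"fingers":0.8},{"x":0.015,"y":-0.108,"z":-0.007,"yaw":-0.087,"fingers":0.8},{"x":0.019,"y":-0.143,"z":-0.009,"yaw":-0.116,"fingers":0.8},{"x":0.024,"y":-0.179,"z":-0.011,"yaw":-0.145,"fingers":0.8}]'

```text
time: 29.05
eef_pos: [0.5863, -0.2627, 0.3277]
tcp_rot: [-0.226, 0.974, 0.0, 0.003]
contact_force: [0.2, 0.0, -3.1]
opening: 0.356
finger_force: 80.1
```

Call:
move_arm --plan '[{"x":0,"y":0,"z":0,"yaw":0,"fingers":0.8},{"x":0,"y":0,"z":0,"yaw":0,"fingers":0.8},{"x":0,"y":0,"z":0,"yaw":0,"fingers":0.8},{"x":0,"y":0,"z":0,"yaw":0,"fingers":0.8},{"x":0,"y":0,"z":0,"yaw":0,"fingers":0.8}]'

```text
time: 29.55
eef_pos: [0.5868, -0.2605, 0.3301]
tcp_rot: [-0.226, 0.974, -0.001, 0.005]
contact_force: [0.0, -0.5, -3.7]
opening: 0.35
finger_force: 80.4
```

```bash
python3 st.py; cat > mn.py <<'E'
from rect import *
np.set_printoptions(precision=4,suppress=True)
s=ctrl.get_state();po=(s["eef_pos"],s["tcp_rot"]);w=ctrl.read_camera("wrist")[:,:,::-1];cv2.imwrite("pics/w8.png",w)
hsv=cv2.cvtColor(w,cv2.COLOR_BGR2HSV);m=cv2.inRange(hsv,(0,90,50),(22,255,255))
k,l,st,ce=cv2.connectedComponentsWithStats(m)
for i in range(1,k):
    if st[i,4]>300:
        pts=np.argwhere(l==i)[:,::-1].astype(np.float32);hull=cv2.convexHull(pts);e=cv2.fitEllipse(hull)
        print(st[i],"ell",e,onz("wrist",*e[0],.127,po))
E
python3 mn.py; python3 -c "
import cv2,numpy as np
w=cv2.imread('pics/w8.png');cv2.imwrite('pics/v8.png',cv2.resize(w[0:330,140:580],(800,600),interpolation=2))"
```

```text
29.55 [-0.5778  0.1533  1.5547  0.0054  1.4262 -2.6044] [ 0.5868 -0.2605  0.3301] z [ 9.1e-03  5.0e-04 -1.0e+00] x [-0.8982 -0.4395 -0.0084] lean 0.52 leanaz 2.9 [ 0.  -0.5 -3.7] tcpaz -23.94 yhoriz -0.004 yaz -153.93 0.35020123791587454 80.40775069632218
[ 215   12  224  213 7206] ell ((316.34747314453125, 117.99950408935547), (191.6824493408203, 241.570068359375), 125.7022933959961) [ 0.5208 -0.2944  0.127 ]
[ 303  123   50   51 2005] ell ((327.2461853027344, 148.24545288085938), (49.66887283325195, 50.99881362915039), 4.813022136688232) [ 0.5391 -0.275   0.127 ]
```

View pics/v8.png

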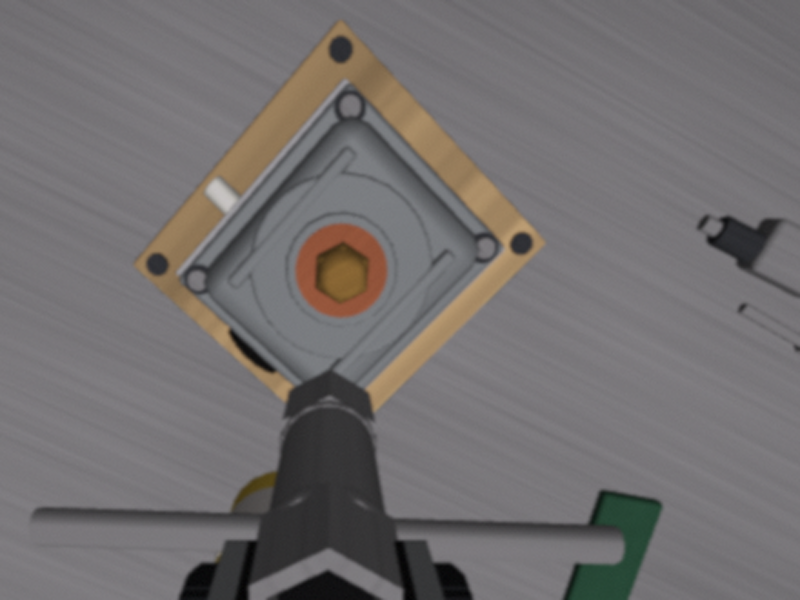

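Last view: the nut's corner points straight at the camera, as does the socket's near corner, so the hexagons match. In view pixels (scale 1.818) the washer centre is at (341,270) and the rim corners at (333,371), (291,384) and (376,381).

```bash
python3 - <<'E'
from rect import *
np.set_printoptions(precision=4,suppress=True)
po=(np.array([.5868,-.2605,.3301]),ctrl.get_state()["tcp_rot"]);M=R.from_quat(po[1]).as_matrix()
s=ctrl.get_state();print(s["eef_pos"])
f=lambda u,v,z:onz("wrist",140+u*.55,v*.55,z,po)
x=M[:,0]*[1,1,0]
n,l,r=f(333,371,.2),f(291,384,.2),f(376,381,.2)
c1=n-.0185*x;c2=(l+r)/2-.00924*x
print("side dist",np.linalg.norm(l-r),np.linalg.norm(n-l));print("rim centre",c1,c2,"tool offs from tcp",(M.T@(c1-po[0]))[:2],(M.T@(c2-po[0]))[:2])
# precise near edges: use brass nut centroid too
w=cv2.imread("pics/w8.png");h=cv2.cvtColor(w,cv2.COLOR_BGR2HSV)
wc=onz("wrist",327.25,148.25,.127,po);print("washer",wc)
o,_=rect(w,po,wc[:2],.141,.022,400)
hh=cv2.cvtColor(o,cv2.COLOR_BGR2HSV);m=((hh[...,0]>11)&(hh[...,0]<40)&(hh[...,1]>80)).astype(np.uint8)
m=cv2.morphologyEx(m,cv2.MORPH_OPEN,np.ones((9,9)));cs,_=cv2.findContours(m,0,1);c=max(cs,key=cv2.contourArea)
ap=cv2.approxPolyDP(c,.04*cv2.arcLength(c,True),True)[:,0];print(ap.tolist(),cv2.contourArea(c))
q=ap.mean(0);print("nut ctr off mm (x,y):",(200-q[1])*.11,(200-q[0])*.11)
a=np.degrees(np.arctan2(200-0*q[1]-ap[:,1]+q[1]-200,-(ap[:,0]-q[0])));
# world az of corner: dx=-(row), dy=-(col)
az=np.degrees(np.arctan2(-(ap[:,0]-q[0]),-(ap[:,1]-q[1])));print("corner az mod60",az%60,"spanner",(np.degrees(np.arctan2(M[1,0],M[0,0])))%60)
d=wc-c2;print("shift tool (c2)",M.T@d,"(c1)",M.T@(wc-c1))
E
```

```text
[ 0.5868 -0.2607  0.3303]
side dist 0.03358056935998883 0.017398163271587948
rim centre [ 0.5863 -0.2564  0.2   ] [ 0.5821 -0.2582  0.2   ] tool offs from tcp [-0.0003  0.0044] [0.0043 0.0046]
washer [ 0.5392 -0.275   0.127 ]
[[151, 86], [77, 194], [125, 298], [248, 314], [315, 197], [271, 102]] 40686.0
nut ctr off mm (x,y): 0.165 0.2383333333333323
corner az mod60 [22.6018 27.8672 23.7961 23.4774 30.7335 22.8305] spanner 26.067408325471973
shift tool (c2) [0.0465 0.0041 0.0726] (c1) [0.0512 0.0043 0.0726]
```

```bash
python3 - <<'E'
from rect import *
np.set_printoptions(precision=4,suppress=True,linewidth=200)
po=(np.array([.5868,-.2605,.3301]),ctrl.get_state()["tcp_rot"]);M=R.from_quat(po[1]).as_matrix()
print(M, ctrl.camera_model("wrist")["tool_from_camera"])
o,d=ray("wrist",323.15,204,po);print(M.T@(o-po[0]),M.T@d)
g=cv2.cvtColor(cv2.imread("pics/w8.png"),cv2.COLOR_BGR2GRAY)
for r in(212,216,220,224):print(r,g[r,290:358].tolist())
for c in(318,323,328):print(c,g[195:222,c].tolist())
E
```

```text
[[-0.8982 -0.4394  0.0094]
 [-0.4394  0.8983  0.0002]
 [-0.0085 -0.0039 -1.    ]] [[-0.0003  0.9504  0.3112  0.0806]
 [ 1.      0.0005 -0.0005  0.0011]
 [-0.0006  0.3112 -0.9504 -0.1419]
 [ 0.      0.      0.      1.    ]]
[ 0.0806  0.0011 -0.1419] [-0.2236  0.0117  0.9746]
212 [135, 135, 136, 141, 145, 148, 149, 151, 149, 145, 128, 107, 89, 74, 64, 54, 48, 47, 47, 46, 48, 47, 49, 46, 47, 46, 46, 46, 48, 46, 47, 49, 52, 54, 54, 53, 53, 53, 52, 55, 54, 53, 54, 54, 55, 63, 76, 93, 106, 112, 115, 126, 140, 150, 152, 153, 153, 152, 150, 149, 146, 144, 145, 143, 143, 142, 144, 145]
216 [118, 132, 143, 149, 149, 149, 147, 136, 107, 71, 51, 48, 48, 46, 47, 46, 49, 47, 49, 48, 47, 48, 47, 47, 47, 46, 47, 46, 47, 46, 52, 53, 55, 55, 50, 53, 52, 52, 52, 52, 53, 53, 52, 53, 55, 53, 52, 52, 52, 53, 56, 65, 91, 124, 143, 147, 147, 146, 146, 143, 142, 142, 144, 145, 146, 141, 131, 123]
220 [119, 117, 116, 116, 119, 127, 126, 105, 75, 52, 46, 47, 46, 47, 47, 47, 48, 48, 47, 48, 46, 48, 48, 49, 55, 67, 81, 84, 87, 88, 87, 85, 86, 89, 87, 83, 72, 61, 56, 53, 54, 53, 53, 54, 54, 53, 53, 52, 52, 52, 51, 52, 57, 82, 120, 137, 143, 143, 144, 145, 145, 138, 128, 118, 114, 117, 117, 118]
224 [118, 119, 119, 120, 120, 117, 98, 73, 53, 46, 45, 48, 46, 45, 46, 47, 54, 65, 78, 88, 92, 92, 86, 79, 72, 68, 64, 67, 69, 68, 68, 70, 69, 69, 70, 69, 71, 78, 83, 84, 79, 80, 76, 67, 59, 55, 53, 51, 52, 51, 53, 54, 53, 62, 93, 127, 142, 142, 132, 121, 118, 117, 117, 119, 118, 119, 120, 118]
318 [119, 115, 122, 124, 124, 124, 125, 122, 112, 86, 60, 50, 45, 47, 47, 48, 48, 48, 47, 48, 47, 47, 52, 72, 88, 87, 75]
323 [123, 120, 119, 114, 99, 82, 77, 85, 88, 75, 59, 52, 52, 53, 54, 52, 54, 54, 53, 52, 51, 55, 62, 82, 95, 89, 74]
328 [118, 108, 98, 104, 115, 123, 126, 127, 125, 122, 116, 102, 78, 60, 53, 52, 52, 52, 54, 52, 52, 52, 52, 53, 53, 56, 57]
```

```bash
python3 - <<'E'
from rect import *
np.set_printoptions(precision=4,suppress=True,linewidth=200)
po=(np.array([.5868,-.2605,.3301]),ctrl.get_state()["tcp_rot"]);M=R.from_quat(po[1]).as_matrix()
x=M[:,0]*[1,1,0]
f=lambda u,v,z:onz("wrist",u,v,z,po)
wc=f(327.25,148.25,.127)
for z in(.2,.197):
    n,l,r=f(320.2,203.2,z),f(298.3,214.3,z),f(342.2,214.3,z)
    c1=n-.0185*x;c2=(l+r)/2-.00924*x
    print(z,np.linalg.norm(l-r),np.linalg.norm(n-l),(M.T@(c1-po[0])),(M.T@(c2-po[0])),"shift",M.T@(wc-c1),M.T@(wc-c2))
print(wc, (M.T@(wc-po[0])))
E
```

```text
0.2 0.031622593505347144 0.017770880988476567 [0.0003 0.0023 0.1301] [0.0014 0.0023 0.1301] shift [0.0505 0.0064 0.0725] [0.0495 0.0063 0.0726]
0.197 0.03197229118803688 0.01796739984452721 [-0.0003  0.0023  0.1331] [0.0007 0.0024 0.1331] shift [0.0512 0.0064 0.0695] [0.0502 0.0063 0.0696]
[ 0.5392 -0.275   0.127 ] [0.0509 0.0087 0.2026]
```

Relative shift to seat: tool x +50, y +6.4, z +70 mm; yaw mismatch under 1°. First I'll move across and go down to just above the nut's hexagon.

Call:
move_arm --plan '[{"x":0.015,"y":0.002,"z":0,"yaw":0,"fingers":0.8},{"x":0.03,"y":0.004,"z":0,"yaw":0,"fingers":0.8},{"x":0.042,"y":0.0055,"z":0,"yaw":0,"fingers":0.8},{"x":0.05,"y":0.0064,"z":0,"yaw":0,"fingers":0.8},{"x":0.0502,"y":0.0064,"z":0,"yaw":0,"fingers":0.8}]'

```text
time: 30.1
eef_pos: [0.5376, -0.2786, 0.3301]
tcp_rot: [-0.224, 0.975, -0.001, 0.005]
contact_force: [0.3, 0.1, -4.6]
opening: 0.355
finger_force: 80.4
```

Call:
move_arm --plan '[{"x":0,"y":0,"z":0,"yaw":0,"fingers":0.8},{"x":0,"y":0,"z":0.012,"yaw":0,"fingers":0.8},{"x":0,"y":0,"z":0.024,"yaw":0,"fingers":0.8},{"x":0,"y":0,"z":0.036,"yaw":0,"fingers":0.8},{"x":0,"y":0,"z":0.044,"yaw":0,"fingers":0.8}]'

```text
time: 30.6
eef_pos: [0.5388, -0.2772, 0.2828]
tcp_rot: [-0.225, 0.974, 0.001, 0.003]
contact_force: [-0.2, 0.2, -4.8]
opening: 0.355
finger_force: 80.5
```

Call:
move_arm --plan '[{"x":0,"y":0,"z":0,"yaw":0,"fingers":0.8},{"x":0,"y":0,"z":0,"yaw":0,"fingers":0.8},{"x":0,"y":0,"z":0,"yaw":0,"fingers":0.8}]'

```text
time: 30.9
eef_pos: [0.5396, -0.2781, 0.2865]
tcp_rot: [-0.225, 0.974, -0.001, 0.005]
contact_force: [0.2, 0.6, -3.5]
opening: 0.356
finger_force: 80.4
```

```bash
cat > err.py <<'E'
from h import *
s=ctrl.get_state();M=R.from_quat(s["tcp_rot"]).as_matrix()
p0=np.array([.5868,-.2605,.3301]);T=p0+np.array([[-0.8982,-0.4394,0.0094],[-0.4394,0.8983,0.0002],[-0.0085,-0.0039,-1.]])@[.0502,.0064,.0705]
e=M.T@(T-s["eef_pos"]);print("to go tool mm",(e*1e3).round(1),"F",s["contact_force"].round(1),"tau",s["wrist_torque"].round(3),"z",s["eef_pos"][2].round(4))
E
python3 err.py; python3 st.py
```

```text
to go tool mm [-0.3  1.3 27.4] F [ 0.2  0.6 -3.5] tau [ 0.004 -0.001 -0.008] z 0.2865
30.9 [-0.6453  0.0952  1.6964  0.006   1.3413 -2.6712] [ 0.5396 -0.2781  0.2865] z [ 1.040e-02 -6.000e-04 -9.999e-01] x [-0.8987 -0.4384 -0.0091] lean 0.6 leanaz -3.1 [ 0.2  0.6 -3.5] tcpaz -27.26 yhoriz -0.005 yaz -154.0 0.35588407901050634 80.3669559971604
```

Call:
move_arm --plan '[{"x":-0.0003,"y":0.0012,"z":0,"yaw":0,"fingers":0.8},{"x":-0.0003,"y":0.0012,"z":0.003,"yaw":0,"fingers":0.8},{"x":-0.0003,"y":0.0012,"z":0.006,"yaw":0,"fingers":0.8},{"x":-0.0003,"y":0.0012,"z":0.008,"yaw":0,"fingers":0.8},{"x":-0.0003,"y":0.0012,"z":0.01,"yaw":0,"fingers":0.8}]'

```text
time: 31.4
eef_pos: [0.539, -0.2766, 0.2753]
tcp_rot: [-0.225, 0.974, -0.001, 0.004]
contact_force: [-0.1, -0.2, -2.5]
opening: 0.354
finger_force: 80.4
```

Call:
move_arm --plan '[{"x":0,"y":0,"z":0.001,"yaw":0,"fingers":0.8},{"x":0,"y":0,"z":0.002,"yaw":0,"fingers":0.8},{"x":0,"y":0,"z":0.003,"yaw":0,"fingers":0.8}]'

```text
time: 31.7
eef_pos: [0.5392, -0.2767, 0.2727]
tcp_rot: [-0.225, 0.974, -0.001, 0.005]
contact_force: [0.5, 0.4, -3.1]
opening: 0.353
finger_force: 80.4
```

```bash
python3 err.py
```

```text
to go tool mm [-0.2 -0.3 13.5] F [ 0.5  0.4 -3.1] tau [ 0.029  0.033 -0.028] z 0.2727
```

Call:
move_arm --plan '[{"x":0,"y":0,"z":0.001,"yaw":0,"fingers":0.8},{"x":0,"y":0,"z":0.002,"yaw":0,"fingers":0.8},{"x":0,"y":0,"z":0.003,"yaw":0,"fingers":0.8}]'

```text
time: 32.0
eef_pos: [0.5392, -0.2766, 0.2697]
tcp_rot: [-0.225, 0.974, -0.001, 0.005]
contact_force: [-0.4, 0.5, -2.8]
opening: 0.352
finger_force: 80.4
```

```bash
python3 err.py
```

```text
to go tool mm [-0.2 -0.3 10.5] F [-0.4  0.5 -2.8] tau [ 0.015  0.014 -0.021] z 0.2697
```

No resistance at 10.5 mm to go, so the socket is on the flats. I'll keep going gently.

Call:
move_arm --plan '[{"x":0,"y":0,"z":0.0015,"yaw":0,"fingers":0.8},{"x":0,"y":0,"z":0.003,"yaw":0,"fingers":0.8},{"x":0,"y":0,"z":0.0045,"yaw":0,"fingers":0.8},{"x":0,"y":0,"z":0.006,"yaw":0,"fingers":0.8}]'

```text
time: 32.4
eef_pos: [0.5392, -0.2766, 0.2636]
tcp_rot: [-0.225, 0.974, -0.001, 0.005]
contact_force: [-0.3, -0.1, -3.9]
opening: 0.357
finger_force: 80.4
```

Call:
move_arm --plan '[{"x":0,"y":0,"z":0.0008,"yaw":0,"fingers":0.8},{"x":0,"y":0,"z":0.0016,"yaw":0,"fingers":0.8},{"x":0,"y":0,"z":0.0024,"yaw":0,"fingers":0.8}]'

```text
time: 32.7
eef_pos: [0.5392, -0.2766, 0.2613]
tcp_rot: [-0.225, 0.974, -0.001, 0.005]
contact_force: [-0.5, -0.1, -3.5]
opening: 0.357
finger_force: 80.4
```

```bash
python3 err.py
```

```text
to go tool mm [-0.2 -0.3  2.1] F [-0.5 -0.1 -3.5] tau [-0.035 -0.026 -0.044] z 0.2613
```

Call:
move_arm --plan '[{"x":0,"y":0,"z":0.0008,"yaw":0,"fingers":0.8},{"x":0,"y":0,"z":0.0016,"yaw":0,"fingers":0.8},{"x":0,"y":0,"z":0.0024,"yaw":0,"fingers":0.8}]'

```text
time: 33.0
eef_pos: [0.5392, -0.2766, 0.2589]
tcp_rot: [-0.225, 0.974, -0.001, 0.005]
contact_force: [-0.0, -0.1, -1.9]
opening: 0.353
finger_force: 80.4
```

Call:
move_arm --plan '[{"x":0,"y":0,"z":0.0008,"yaw":0,"fingers":0.8},{"x":0,"y":0,"z":0.0016,"yaw":0,"fingers":0.8}]'

```text
time: 33.2
eef_pos: [0.5392, -0.2766, 0.2572]
tcp_rot: [-0.225, 0.974, -0.001, 0.005]
contact_force: [0.5, -0.8, -3.4]
opening: 0.355
finger_force: 80.4
```

```bash
python3 err.py
```

```text
to go tool mm [-0.2 -0.3 -1.9] F [ 0.5 -0.8 -3.4] tau [-0.069 -0.003  0.002] z 0.2572
```

Call:
move_arm --plan '[{"x":0,"y":0,"z":0.0007,"yaw":0,"fingers":0.8},{"x":0,"y":0,"z":0.0014,"yaw":0,"fingers":0.8}]'

```text
time: 33.4
eef_pos: [0.5394, -0.2766, 0.2571]
tcp_rot: [-0.225, 0.974, -0.001, 0.005]
contact_force: [-1.3, 2.6, 2.5]
opening: 0.355
finger_force: 81.2
```

Call:
move_arm --plan '[{"x":0,"y":0,"z":0.0005,"yaw":0,"fingers":0.8},{"x":0,"y":0,"z":0.0005,"yaw":0,"fingers":0.8}]'

```text
time: 33.6
eef_pos: [0.5395, -0.2766, 0.2571]
tcp_rot: [-0.225, 0.974, -0.001, 0.005]
contact_force: [-1.8, 2.3, 4.2]
opening: 0.355
finger_force: 81.5
```

```bash
python3 err.py
```

```text
to go tool mm [ 0.  -0.2 -2.1] F [-1.8  2.3  4.2] tau [0.506 0.556 0.007] z 0.2571
```

It's seated: it stopped at TCP 0.2571, so the rim is at 0.127, with only a few newtons. Release and withdraw upward.

Call:
move_arm --plan '[{"x":0,"y":0,"z":0,"yaw":0,"fingers":0.58},{"x":0,"y":0,"z":0,"yaw":0,"fingers":0.45},{"x":0,"y":0,"z":0,"yaw":0,"fingers":0.3},{"x":0,"y":0,"z":0,"yaw":0,"fingers":0.3},{"x":0,"y":0,"z":-0.01,"yaw":0,"fingers":0.3}]'

```text
time: 34.1
eef_pos: [0.5384, -0.2761, 0.2637]
tcp_rot: [-0.225, 0.974, 0.0, 0.003]
contact_force: [-0.6, 0.7, 0.0]
opening: 0.702
finger_force: 0.0
```

Call:
move_arm --plan '[{"x":0,"y":0,"z":-0.015,"yaw":0,"fingers":0.3},{"x":0,"y":0,"z":-0.035,"yaw":0,"fingers":0.3},{"x":0,"y":0,"z":-0.06,"yaw":0,"fingers":0.3},{"x":0,"y":0,"z":-0.09,"yaw":0,"fingers":0.3},{"x":0,"y":0,"z":-0.12,"yaw":0,"fingers":0.3}]'

```text
time: 34.6
eef_pos: [0.5381, -0.2767, 0.3883]
tcp_rot: [-0.225, 0.974, -0.002, 0.005]
contact_force: [0.7, -0.5, 0.0]
opening: 0.706
finger_force: 0.0
```

Call:
move_arm --plan '[{"x":0.02,"y":0,"z":-0.02,"yaw":0,"fingers":0.3},{"x":0.05,"y":0,"z":-0.03,"yaw":0,"fingers":0.3},{"x":0.05,"y":0,"z":-0.03,"yaw":0,"fingers":0.3},{"x":0.05,"y":0,"z":-0.03,"yaw":0,"fingers":0.3},{"x":0.05,"y":0,"z":-0.03,"yaw":0,"fingers":0.3}]'

```text
time: 35.1
eef_pos: [0.4932, -0.2982, 0.4148]
tcp_rot: [-0.225, 0.974, -0.001, 0.005]
contact_force: [0.2, -0.1, -0.6]
opening: 0.704
finger_force: 0.0
```

```bash
python3 st.py; python3 - <<'E'
from h import *
np.set_printoptions(precision=4,suppress=True)
t=ctrl.read_camera("top")[:,:,::-1];s=ctrl.read_camera("scene")[:,:,::-1];cv2.imwrite("pics/t9.png",t);cv2.imwrite("pics/s9.png",s)
# socket top bore is the dark blob near the expected projection of (.5392,-.275,.277); bar ends
for n,im in(("top",t),("scene",s)):
    T=np.array(ctrl.camera_model(n)["cam_to_world"]);K=np.array(ctrl.camera_model(n)["intrinsics"])
    def pr(p):
        q=(np.array(p)-T[:3,3])@T[:3,:3]*[1,-1,-1];q=K@q;return q[:2]/q[2]
    u,v=pr([.5392,-.275,.277]);g=cv2.cvtColor(im,cv2.COLOR_BGR2GRAY)
    a=g[int(v)-12:int(v)+13,int(u)-12:int(u)+13];m=(a<70).astype(np.uint8);k,l,st,ce=cv2.connectedComponentsWithStats(m)
    print(n,(u,v),[(st[i,4],ce[i]+[int(u)-12,int(v)-12],onz(n,*(ce[i]+[int(u)-12,int(v)-12]),.277)) for i in range(1,k) if st[i,4]>8])
a=cv2.imread("pics/top0.png");d=cv2.absdiff(a,t).max(2)
for nm,(x0,y0,x1,y1) in dict(disp=(455,180,500,225),rivet=(312,292,420,350),small=(320,205,380,240)).items():print(nm,int((d[y0:y1,x0:x1]>40).sum()))
E
```

```text
35.1 [-0.7229 -0.0158  1.5841  0.0068  1.5669 -2.7477] [ 0.4932 -0.2982  0.4148] z [ 9.2e-03  9.0e-04 -1.0e+00] x [-0.8986 -0.4386 -0.0087] lean 0.53 leanaz 5.3 [ 0.2 -0.1 -0.6] tcpaz -31.16 yhoriz -0.003 yaz -153.99 0.703861901729936 0.0
top (np.float64(520.2810428257791), np.float64(255.45250128860096)) [(np.int32(63), array([520.7302, 254.9683]), array([ 0.5404, -0.2761,  0.277 ])), (np.int32(10), array([518.6, 262.4]), array([ 0.5227, -0.2704,  0.277 ])), (np.int32(25), array([510.44, 265.12]), array([ 0.5157, -0.2514,  0.277 ]))]
scene (np.float64(303.97820497266), np.float64(383.90099868613146)) [(np.int32(43), array([304.8837, 384.8837]), array([ 0.5419, -0.2773,  0.277 ])), (np.int32(18), array([292.0556, 392.7222]), array([ 0.5106, -0.3012,  0.277 ]))]
disp 0
rivet 0
small 0
```

The bore sits where it should at 150 mm above the washer in both views, so the spanner is upright and home. In the top view nothing has moved at the dispenser, rivet tool or small spanner. Handing in.

```bash
python3 -c "
from plant import ctrl
print(ctrl.sign_off())"
```

```text
the job is handed in; nothing more can be done
None
```

I handed the job in: the big spanner came off its hooks and stands free, upright and fully home on the dome nut. The small spanner, rivet tool and hand cleaner look unmoved in the top view, and the punch was not checked at its full length. Joint 3 read up to 2.484 against its 2.48 limit (and 0.2096 against 0.21) when I pushed the arm against its reach limits to tilt the tool, and no verdict came back to say whether that counts.

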